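# Jack up the paper press and hold it open

## Task

In the painting room, set the small lever jack flat on the table with its yellow saddle centred under the red mark of the press's lift bracket, handle still up. Pump the handle once, fully down so the board lifts and then all the way back up, then push it fully down again and finish while holding it down, so that the jack alone keeps the press board open. Never push or lift the press itself, and leave the paints and brushes where they stand.

Things in the scene. Friction and masses are not known exactly. Their poses are not given: they have to be found in the camera images.
- jack: Teal and dark steel lever jack, loose, about 0.8 kg. Origin: centre of the underside of its flat base (270 mm along x, 120 along y, 8 thick). +x points from pump handle to saddle, z up. At x = +100 mm the yellow saddle, at x = 0 the teal carrying post, behind it the handle's paddle. The handle is a fork, its arms (8 mm thick) at y = +-46 mm passing either side of the post
- post (a point): Centre of the grip place on the jack's carrying post, above the jack's origin, 88 mm over the underside. Post: 24 mm along the jack's x, 36 mm along y, top at 105 mm, about over the centre of mass. Grip from above across the 24 mm (one finger before, one behind): 25 mm free towards the saddle side (housing 46 mm high, cheeks 59 mm), more behind
- saddle (a point): Centre of the top face of the yellow saddle, a disc 50 mm across; 70 mm above the base's underside with the handle up, 120 mm with it fully down. It rises straight up, in proportion to the handle's angle
- paddle (a point): Centre of the top face of the black paddle at the end of the jack's handle, 30 mm along the handle, 100 across, 16 thick. Paddle middle is 160 mm from the handle's hinge; this point is 8 mm over it, square to the handle. Up: the arm rises 0.6 rad above level towards the jack's -x. Fully down: level, top 53 mm above the table. A spring raises it when let go; holding it down takes about 8 to 11 N
- jack_handle (a joint): Jack handle angle, rad: 0 = up (at rest), 0.6 = fully down at its stop; above 0.52 counts as fully down, below 0.12 as back up. Hinge axis along the jack's y, at x = +50 mm, z = 45 mm from the jack's origin
- press: Paper flattening press, fixed: wooden base and stack of paper, plywood board hinged on top; 250 mm along x, 360 along y, 100 high. Origin: on the table, 30 mm in front of the middle of its base's front (the -x side, which faces the robot). Hinge along the far top edge, at x = +277 mm, z = 93 mm. The base's front is 60 mm behind the mark; the jack's base reaches 35 mm beyond its saddle's centre
- mark (a point): Centre of the red disc, 30 mm across, on top of the steel lift bracket, 113 mm above the table when shut. The bracket is a 50 mm wide, 6 mm thick tongue overhanging the press's front, ending 23 mm beyond the mark. The mark is at x = -30 mm from the press's origin, at a y that differs each time
- lift_pad (a point): Centre of the underside of the black lift pad (36 mm across, under the tongue, straight below the mark): 82 mm above the table when shut, 12 mm above the lowered saddle, which must meet it; about 119 mm with the jack fully up under it (over 105 mm counts as lifted, under 88 mm as down again)
- pot_tray: white divided tray of four paint pots, 120 x 90 x 30 mm; a bystander; origin at the centre of its underside
- pink_bottle: pink paint bottle, 68 mm wide, 190 mm tall; a bystander; origin at the centre of its underside
- dark_bottle: dark paint bottle with white cap, 64 mm wide, 170 mm tall; a bystander; origin at the centre of its underside
- green_jar: small green paint jar, 48 mm wide, 50 mm tall; a bystander; origin at the centre of its underside
- amber_jar: small amber paint jar, 48 mm wide, 50 mm tall; a bystander; origin at the centre of its underside
- brush_cup: white cup with brushes standing in it, 76 mm wide, 185 mm tall with brushes; a bystander; origin at the centre of its underside
- flat_brush: flat brush lying down, 180 mm long along its x; a bystander; origin at the centre of its underside

How it is judged:
By the outcome, as a careful person would: the job done as asked, in the order asked, and still so for the second after the job is handed in, while the arm keeps its last pose, push and grip.
It also fails if it takes over 64 s, if anything falls off the work surface, if the arm or the gripper's body presses on something with over 40 N, if the wrist force passes 120 N, or if a joint passes its speed limit or range.

## Robot

A 6-joint arm with a two-finger parallel gripper is mounted at the origin on the work surface. World frame = base frame: x ahead of the robot, y to its left, z up, the work surface at z = 0. Lengths are in m, angles in rad, forces in N, time in s.
With the tool pointing down it reaches from about 0.375 to 0.975 m from the base axis. Payload 3.8 kg.
Tool frame: the origin (TCP) lies at the very end of the fingers, on their centre line; the grasp point (between the pads) lies 19 mm behind it (bot.grip_point_offset is the distance from the TCP to the grasp point, in m); z points along the fingers, x is the direction in which the jaws open and shut, and the axes are right-handed (so a half turn about z gives the same grasp; the last joint's range is limited). The gripper opens to 85 mm and grips with 20 to 120 N. Pads are 22 mm wide; open, the fingers measure 114 mm over their backs; the gripper's body (76 mm by 85 mm) begins 54 mm behind the grasp point. The pads swing forward as they close: fully open they stand 13 mm farther back than shut.
Start: joints at [-1.305, 0.264, 1.604, -0, 1.274, -0.037], TCP at [0.201, -0.644, 0.203] pointing down, gripper open.
Joint ranges: [-2.63, 2.63], [-0.94, 2.18], [0.31, 2.57], [-1.31, 4.45], [0, 2.66], [-2.55, 2.55]. Speed limits (rad/s): [2.57, 2.57, 3.14, 3.14, 3.14, 3.14].

## Interface

Orientations are given as a rotation vector (axis times angle).
In Python, from workcell import bot, read_camera gives the robot as it stands.
- The arm moves only by the tool arm_command, never from a script. Its argument "rows" is a list of rows, each an object with "delta_rot": the turn, a rotation vector about the tool's x, y, z in rad, a list of three; "xyz": the shift along the tool's x, y, z in m, a list of three; "gripper": the finger opening in m, from 0 to 0.0854. A call has 1 to 12 rows; each row shifts and turns the commanded pose from where the row before left it, along the tool's axes as they then stand; what a row does not reach is not made up. A row lasts 1/10 s, in which the tool goes at most 50 mm and 8.59 degrees, less where a joint would pass 70% of its speed; a pose out of reach is approached as far as the arm can. A call is refused whole if a number of a shift passes 0.05 or a number of a turn 0.15, either way. A call with a gripper value outside its range is refused whole. The fingers move at their own pace and stop on an object; "force" is the grip in N (left out, the last holds). Time passes only in rows, so rows that do not move let the fingers close. It gives the time, the measured TCP pose, the force and the opening at its end, in the units of the state.
- bot.read_state(): the state, without advancing time (a new reading comes with each control period).
- read_camera(name): name is "scene" or "top" or "wrist"; returns a dict with "pixels" (480x640x3 uint8, red, green, blue), "range_z" (480x640 float32, m along the optical axis (not along the pixel's ray), 0 where there is no reading), "intrinsics" (3x3 intrinsics, pixels), "camera_from_world" (4x4, takes a point from world to camera coordinates). Camera axes: x right, y up, looking along -z (the intrinsics and any distortion apply to the point x, -y, -z); pixel columns grow to the right and rows downward; lengths in m; the calibration is good to about 2 mm. The wrist camera is an equidistant fisheye: a pixel r from the principal point sees the ray r / f radians off the axis. A picture is of the moment at which its call begins.
- bot.finish_job(): hands the job in, once; it reports no verdict.
The state is a dict: "time": time; "q": joint angles; "joint_vel": joint speeds; "joint_torque": joint torques, N m; "tool_pos": TCP position; "tcp_rot": TCP orientation; "wrist_force": force on the tool from outside, world axes, zero at the start; "torque": the same for the moment, N m; "width": opening from 0.0 (shut) to 1.0 (fully open).
Only numpy, scipy, OpenCV 4.12 (cv2) and the standard library are available. Lean on these libraries where they do the work, as an engineer would, in place of code of your own. Each camera call takes 0.05 s, during which the arm holds its last target.

## Working session

There is one attempt and no reset: what is moved stays moved. The work goes in short steps, Python scripts to look and compute and a tool call to move; the robot and the scene stay as the last step left them, time stands still between calls to the robot, and variables do not carry over. Pictures are saved under pics/ and viewed, and the job is handed in when it is done.

Besides the shell and the picture viewer there is one more tool, called after "Request:" by a JSON object that holds its "fn" and its "kwargs", one argument or row to a line. arm_command: Moves the arm, as the interface text tells. Its arguments: {"type":"object","properties":{"rows":{"type":"array","items":{"type":"object","properties":{"delta_rot":{"type":"array","items":{"type":"number"}},"xyz":{"type":"array","items":{"type":"number"}},"gripper":{"type":"number"}}}},"force":{"type":"number"}},"required":["rows"]}

```bash
mkdir -p pics; ls; cat > h.py <<'E'
import numpy as np, cv2
from workcell import bot, read_camera
def snap(n,f):
    c=read_camera(n); cv2.imwrite('pics/'+f+'.png',c['pixels'][:,:,::-1]); np.savez('pics/'+f+'.npz',**c); return c
def w(c,u,v,d=None):
    K=c['intrinsics']; T=c['camera_from_world']
    if d is None: d=np.median(c['range_z'][v-1:v+2,u-1:u+2])
    p=np.array([(u-K[0,2])/K[0,0]*d, -(v-K[1,2])/K[1,1]*d, -d,1])
    return (np.linalg.inv(T)@p)[:3]
def proj(c,P):
    K=c['intrinsics'];p=c['camera_from_world']@np.append(P,1); x,y,z=p[0],-p[1],-p[2]
    return K[0,0]*x/z+K[0,2],K[1,1]*y/z+K[1,2]
E
python3 - <<'E'
from h import *
for n in('scene','top','wrist'):
    c=snap(n,n+'0'); print(n,c['intrinsics'].tolist(),np.linalg.inv(c['camera_from_world'])[:3,3])
print(bot.read_state())
E
```

```text
pics
scene [[491.9932541328506, 0.0, 322.01373626288824], [0.0, 491.9932541328506, 239.84836198073157], [0.0, 0.0, 1.0]] [1.1042468  0.83603707 1.00942943]
top [[579.8913072875285, 0.0, 319.246660089521], [0.0, 579.8913072875285, 239.56494939306728], [0.0, 0.0, 1.0]] [ 0.24604578 -0.00272623  1.57332307]
wrist [[371.64829954431775, 0.0, 326.2185576447155], [0.0, 371.64829954431775, 244.1325586506271], [0.0, 0.0, 1.0]] [ 0.27801363 -0.61977442  0.37079379]
{'time': 0.15, 'q': array([-1.30489183e+00,  2.64609012e-01,  1.60507564e+00,  2.44238648e-06,
        1.27372825e+00, -3.69115164e-02]), 'joint_vel': array([ 0.00021359, -0.00448404, -0.00435964, -0.00075875,  0.00068011,
        0.00013128]), 'joint_torque': array([ 5.43501865e-04, -5.15905559e+01, -3.67959380e+01, -1.26024902e-04,
        8.04373616e-03,  4.42571718e-05]), 'tool_pos': array([ 0.20111611, -0.643678  ,  0.20242032]), 'tcp_rot': array([-2.53017340e+00,  1.86029607e+00,  2.23645208e-03]), 'wrist_force': array([-0.9349215 , -0.10429992,  0.55623444]), 'torque': array([-0.02829303,  0.03837324,  0.02685899]), 'width': 1.0032911158622915}
```

View pics/top0.png

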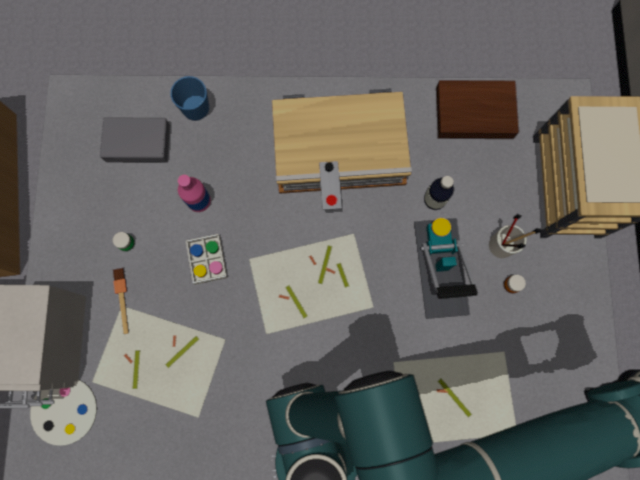

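View pics/scene0.png

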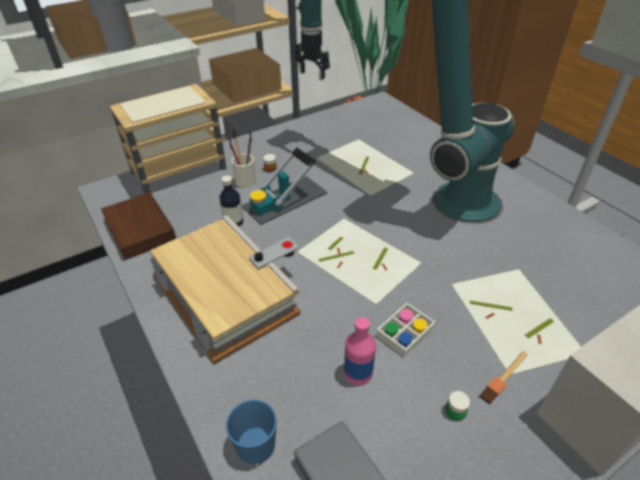

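```bash
python3 - <<'E'
from h import *
im=cv2.imread('pics/top0.png')
cv2.imwrite('pics/c1.png',cv2.resize(im[165:335,390:550],None,fx=3.5,fy=3.5,interpolation=2))
cv2.imwrite('pics/c2.png',cv2.resize(im[80:220,260:420],None,fx=4,fy=4,interpolation=2))
E
```

```text
(no output)
```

View pics/c1.png

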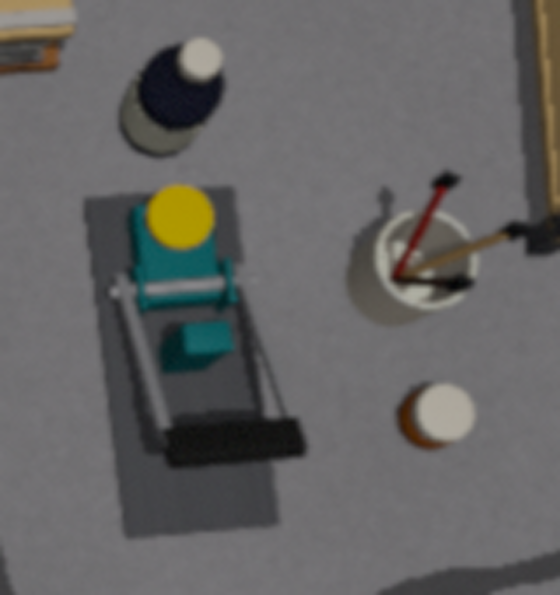

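View pics/c2.png

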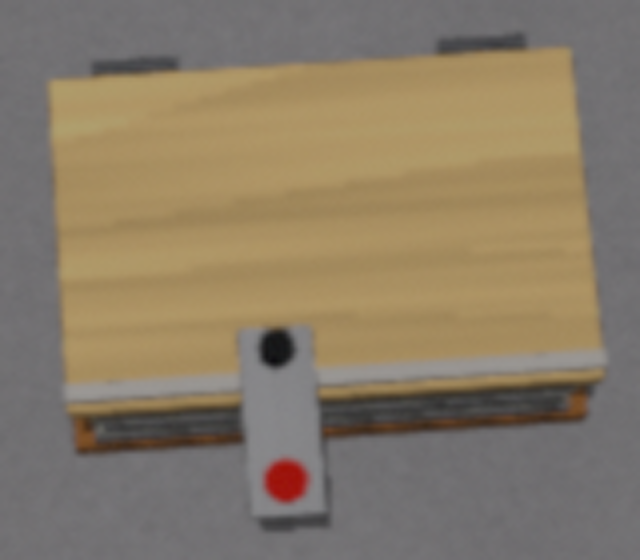

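```bash
cat >> h.py <<'E'
def rz(c,u,v,z):
    o=np.linalg.inv(c['camera_from_world'])[:3,3]; p=w(c,u,v,1.0); d=p-o; return o+d*(z-o[2])/d[2]
E
python3 - <<'E'
from h import *
np.set_printoptions(precision=4,suppress=True)
c=dict(np.load('pics/top0.npz'))
f=lambda u,v,s,ox,oy:((u+.5)/s-.5+ox,(v+.5)/s-.5+oy)
P=[]
for q in [(85,198),(235,187),(277,523),(127,537)]:
    P.append(rz(c,*f(*q,3.5,390,165),.008)); print(P[-1])
print('c',sum(P)/4, np.linalg.norm(P[0]-P[1]),np.linalg.norm(P[1]-P[2]))
d=P[0]+P[1]-P[2]-P[3]; print('yaw',np.arctan2(d[1],d[0]))
for n,q,z in[('saddle',(180,217),.07),('post',(207,337),.105)]:
    a=f(*q,3.5,390,165); print(n,rz(c,*a,z), w(c,*[int(round(k)) for k in a]))
a=f(286,480,4,260,80); print('mark',rz(c,*a,.113),w(c,*[int(round(k)) for k in a]))
Q=[rz(c,*f(*q,4,260,80),z) for q,z in [((50,80),.1),((571,48),.1),((605,355),.1),((66,388),.1)]]
for q in Q: print(q)
for a,b in((0,1),(3,2)): d=Q[a]-Q[b]; print('press yaw',np.arctan2(-d[0],d[1]),np.linalg.norm(d))
for a,b in((0,3),(1,2)): d=Q[a]-Q[b]; print('press yaw',np.arctan2(d[1],d[0]),np.linalg.norm(d))
B=[rz(c,*f(*q,4,260,80),0) for q in[(78,453),(587,420)]];d=B[0]-B[1]; print(B,np.arctan2(-d[0],d[1]))
# bottle, cup
for n,q,z in[('cap dark',(202,58),.17),('cup rim',(427,257),.1),('amber top',(445,412),.05)]: print(n,rz(c,*f(*q,3.5,390,165),z), w(c,*[int(round(k)) for k in f(*q,3.5,390,165)]))
E
```

```text
[ 0.6319 -0.2644  0.008 ]
[ 0.6416 -0.3839  0.008 ]
[ 0.376  -0.4045  0.008 ]
[ 0.3647 -0.289   0.008 ]
c [ 0.5035 -0.3355  0.008 ] 0.11986952167332404 0.2664356658535031
yaw 0.08446142558422749
saddle [ 0.6022 -0.3259  0.07  ] [ 0.6009 -0.3254  0.0714]
post [ 0.5035 -0.3348  0.105 ] [ 0.5031 -0.335   0.1062]
mark [ 0.6629 -0.0322  0.113 ] [ 0.6616 -0.0319  0.1141]
[0.9498 0.1294 0.1   ]
[ 0.9754 -0.2278  0.1   ]
[ 0.7543 -0.2451  0.1   ]
[0.7293 0.1138 0.1   ]
press yaw 0.0717132968223996 0.358075388183304
press yaw 0.06952892354130177 0.3597559095006586
press yaw 0.07033172537846127 0.22103221633322728
press yaw 0.07790880260595705 0.22182210318683795
[array([0.7142, 0.1123, 0.    ]), array([ 0.7404, -0.2474,  0.    ])] 0.0728677342963898
cap dark [ 0.6966 -0.3249  0.17  ] [ 0.6969 -0.3238  0.1708]
cup rim [ 0.5655 -0.5018  0.1   ] [ 0.5833 -0.5302  0.019 ]
amber top [ 0.4566 -0.5247  0.05  ] [ 0.4577 -0.5256  0.0491]
```

Request:
{"fn": "arm_command", "kwargs": {
  "rows": [
    {"delta_rot":[0,0,-0.1357],"xyz":[0,0,0],"gripper":0.06},
    {"delta_rot":[0,0,-0.1357],"xyz":[0,0,0],"gripper":0.06},
    {"delta_rot":[0,0,-0.1357],"xyz":[0,0,0],"gripper":0.06},
    {"delta_rot":[0,0,-0.1357],"xyz":[0,0,0],"gripper":0.06},
    {"delta_rot":[0,0,-0.1357],"xyz":[0,0,0],"gripper":0.06},
    {"delta_rot":[0,0,-0.1357],"xyz":[0,0,0],"gripper":0.06},
    {"delta_rot":[0,0,-0.1357],"xyz":[0,0,0],"gripper":0.06},
    {"delta_rot":[0,0,-0.1357],"xyz":[0,0,0],"gripper":0.06},
    {"delta_rot":[0,0,-0.1357],"xyz":[0,0,0],"gripper":0.06},
    {"delta_rot":[0,0,-0.1357],"xyz":[0,0,0],"gripper":0.06}
  ]
}}

```text
time: 1.15
tool_pos: [0.2012, -0.644, 0.2029]
tcp_rot: [-3.137, -0.148, 0.0]
wrist_force: [-0.0, -0.5, -0.7]
width: 0.701
```

Request:
{"fn": "arm_command", "kwargs": {
  "rows": [
    {"delta_rot":[0,0,0],"xyz":[0.03,-0.0255,0],"gripper":0.06},
    {"delta_rot":[0,0,0],"xyz":[0.03,-0.0255,0],"gripper":0.06},
    {"delta_rot":[0,0,0],"xyz":[0.03,-0.0255,0],"gripper":0.06},
    {"delta_rot":[0,0,0],"xyz":[0.03,-0.0255,0],"gripper":0.06},
    {"delta_rot":[0,0,0],"xyz":[0.03,-0.0255,0],"gripper":0.06},
    {"delta_rot":[0,0,0],"xyz":[0.03,-0.0255,0],"gripper":0.06},
    {"delta_rot":[0,0,0],"xyz":[0.03,-0.0255,0],"gripper":0.06},
    {"delta_rot":[0,0,0],"xyz":[0.03,-0.0255,0],"gripper":0.06},
    {"delta_rot":[0,0,0],"xyz":[0.03,-0.0255,0],"gripper":0.06},
    {"delta_rot":[0,0,0],"xyz":[0.03,-0.0255,0],"gripper":0.06},
    {"delta_rot":[0,0,0],"xyz":[0.03,-0.0255,0],"gripper":0.06},
    {"delta_rot":[0,0,0],"xyz":[0,0,0],"gripper":0.06}
  ]
}}

```text
time: 2.35
tool_pos: [0.5078, -0.3319, 0.2031]
tcp_rot: [-3.136, -0.147, -0.002]
wrist_force: [0.6, -0.5, -0.5]
width: 0.699
```

```bash
cat >> h.py <<'E'
from scipy.spatial.transform import Rotation as R
def st():
    s=bot.read_state(); M=R.from_rotvec(s['tcp_rot']).as_matrix()
    print('t',round(s['time'],2),'p',s['tool_pos'].round(4),'yaw',round(float(np.arctan2(M[1,0],M[0,0])),4),'z',M[:,2].round(4),'F',s['wrist_force'].round(1),'w',round(float(s['width'])*.0854,4)); return s,M
def to(P):
    s,M=st(); print('delta tool',(M.T@(np.array(P)-s['tool_pos'])).round(4))
E
python3 - <<'E'
from h import *
to([.503,-.335,.2]); snap('wrist','w1')
E
```

```text
t 2.35 p [ 0.5078 -0.3319  0.2031] yaw 0.0936 z [ 9.0e-04  1.8e-03 -1.0e+00] F [ 0.6 -0.5 -0.5] w 0.0597
delta tool [-0.0051  0.0027  0.0031]
```

View pics/w1.png

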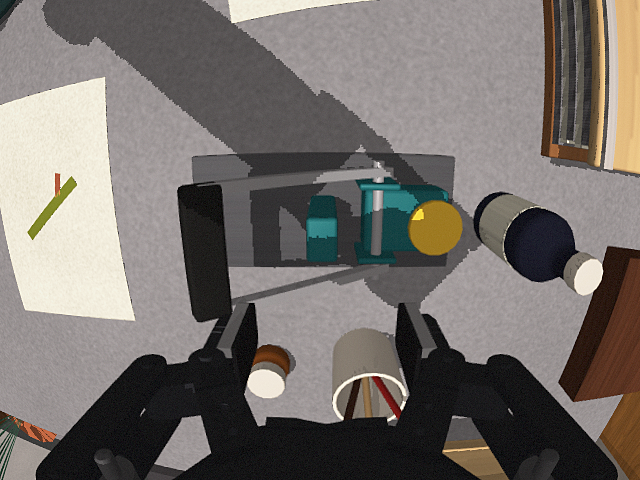

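Request:
{"fn": "arm_command", "kwargs": {
  "rows": [
    {"delta_rot":[0,0,0],"xyz":[-0.005,0.0027,0],"gripper":0.06},
    {"delta_rot":[0,0,0],"xyz":[0,0,0.025],"gripper":0.06},
    {"delta_rot":[0,0,0],"xyz":[0,0,0.025],"gripper":0.06},
    {"delta_rot":[0,0,0],"xyz":[0,0,0.025],"gripper":0.06},
    {"delta_rot":[0,0,0],"xyz":[0,0,0.025],"gripper":0.06},
    {"delta_rot":[0,0,0],"xyz":[0,0,0.02],"gripper":0.06},
    {"delta_rot":[0,0,0],"xyz":[0,0,0.014],"gripper":0.06},
    {"delta_rot":[0,0,0],"xyz":[0,0,0],"gripper":0.06}
  ]
}}

```text
time: 3.2
tool_pos: [0.4975, -0.3386, 0.0669]
tcp_rot: [-3.136, -0.137, 0.006]
wrist_force: [-0.4, 0.0, 0.3]
width: 0.702
```

```bash
python3 - <<'E'
from h import *
to([.503,-.335,.069]); snap('wrist','w2')
E
```

```text
t 3.2 p [ 0.4975 -0.3386  0.0669] yaw 0.0872 z [-0.0042  0.0027 -1.    ] F [-0.4  0.   0.3] w 0.06
delta tool [ 0.0058 -0.0031 -0.0021]
```

View pics/w2.png

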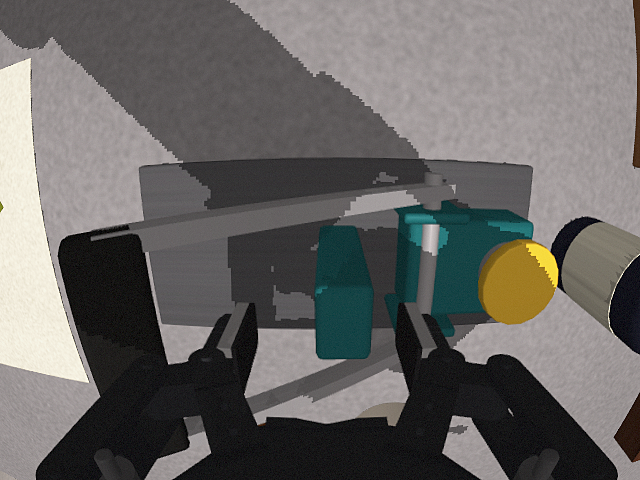

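```bash
python3 - <<'E'
from h import *
for i in range(3):
  to([.503,-.335,.069]); read_camera('top')
c=snap('top','t2')
E
```

```text
t 3.25 p [ 0.4988 -0.3391  0.0686] yaw 0.0875 z [-0.002   0.0012 -1.    ] F [-0.  -0.4 -0.2] w 0.0599
delta tool [ 0.0046 -0.0037 -0.0004]
t 3.3 p [ 0.4999 -0.3396  0.0698] yaw 0.0879 z [ 0.e+00 -2.e-04 -1.e+00] F [ 0.6 -0.   0.6] w 0.06
delta tool [ 0.0035 -0.0043  0.0008]
t 3.35 p [ 0.5006 -0.3398  0.0706] yaw 0.0882 z [ 0.0013 -0.0011 -1.    ] F [-0.  -0.6 -0.2] w 0.0598
delta tool [ 0.0028 -0.0046  0.0016]
```

Request:
{"fn": "arm_command", "kwargs": {
  "rows": [
    {"delta_rot":[0,0,0],"xyz":[0.002,-0.0045,0.001],"gripper":0.06},
    {"delta_rot":[0,0,0],"xyz":[0,0,0],"gripper":0.06},
    {"delta_rot":[0,0,0],"xyz":[0,0,0],"gripper":0.06},
    {"delta_rot":[0,0,0],"xyz":[0,0,0],"gripper":0.06},
    {"delta_rot":[0,0,0],"xyz":[0,0,0],"gripper":0.06}
  ]
}}

```text
time: 3.95
tool_pos: [0.5019, -0.334, 0.0685]
tcp_rot: [3.138, 0.14, 0.0]
wrist_force: [-0.7, -0.5, 0.2]
width: 0.709
```

```bash
python3 - <<'E'
from h import *
for i in range(3):
  to([.503,-.335,.069]); read_camera('top')
E
```

```text
t 3.95 p [ 0.5019 -0.334   0.0685] yaw 0.0891 z [ 0. -0. -1.] F [-0.7 -0.5  0.2] w 0.0605
delta tool [ 0.001   0.0011 -0.0005]
t 4.0 p [ 0.5019 -0.334   0.0685] yaw 0.0891 z [ 0. -0. -1.] F [-0.3 -0.1 -0.5] w 0.0597
delta tool [ 0.001   0.0011 -0.0005]
t 4.05 p [ 0.5019 -0.334   0.0685] yaw 0.0891 z [-1.e-04 -0.e+00 -1.e+00] F [ 0.2 -0.5 -0.4] w 0.0601
delta tool [ 0.001   0.0011 -0.0005]
```

Request:
{"fn": "arm_command", "kwargs": {
  "rows": [
    {"delta_rot":[0,0,0],"xyz":[0,0.001,0],"gripper":0.0},
    {"delta_rot":[0,0,0],"xyz":[0,0,0],"gripper":0.0},
    {"delta_rot":[0,0,0],"xyz":[0,0,0],"gripper":0.0},
    {"delta_rot":[0,0,0],"xyz":[0,0,0],"gripper":0.0},
    {"delta_rot":[0,0,0],"xyz":[0,0,0],"gripper":0.0},
    {"delta_rot":[0,0,0],"xyz":[0,0,0],"gripper":0.0}
  ],
  "force": 80
}}

```text
time: 4.7
tool_pos: [0.5031, -0.3353, 0.0693]
tcp_rot: [3.138, 0.14, 0.003]
wrist_force: [4.9, 2.5, 3.4]
width: 0.249
```

```bash
python3 - <<'E'
from h import *
to([.503,-.335,.069])
c=snap('wrist','w3')
E
```

```text
t 4.7 p [ 0.5031 -0.3353  0.0693] yaw 0.089 z [ 2.2e-03 -8.0e-04 -1.0e+00] F [4.9 2.5 3.4] w 0.0212
delta tool [-0.0001 -0.0003  0.0003]
```

View pics/w3.png

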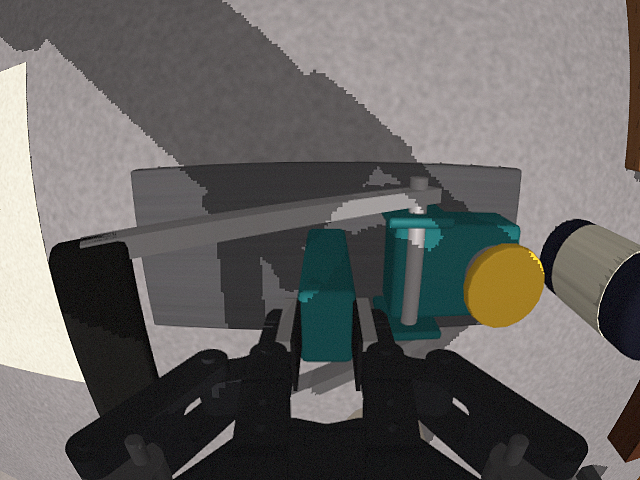

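Request:
{"fn": "arm_command", "kwargs": {
  "rows": [
    {"delta_rot":[0,0,0],"xyz":[0,0,-0.005],"gripper":0.0},
    {"delta_rot":[0,0,0],"xyz":[0,0,-0.01],"gripper":0.0},
    {"delta_rot":[0,0,0],"xyz":[0,0,-0.012],"gripper":0.0},
    {"delta_rot":[0,0,0],"xyz":[0,0,-0.01],"gripper":0.0},
    {"delta_rot":[0,0,0],"xyz":[0,0,-0.005],"gripper":0.0},
    {"delta_rot":[0,0,0],"xyz":[0,0,0],"gripper":0.0},
    {"delta_rot":[0,0,0],"xyz":[0,0,0],"gripper":0.0}
  ]
}}

```text
time: 5.45
tool_pos: [0.5019, -0.335, 0.1106]
tcp_rot: [3.138, 0.14, -0.0]
wrist_force: [-0.2, -0.4, -8.7]
width: 0.252
```

```bash
python3 - <<'E'
from h import *
to([.47,-.046,.11])
c=snap('wrist','w4');c=snap('scene','s4')
im=cv2.imread('pics/s4.png'); cv2.imwrite('pics/s4c.png',cv2.resize(im[120:300,130:400],None,fx=2.8,fy=2.8,interpolation=2))
E
```

```text
t 5.45 p [ 0.5019 -0.335   0.1106] yaw 0.089 z [-0.e+00 -1.e-04 -1.e+00] F [-0.2 -0.4 -8.7] w 0.0215
delta tool [-0.0061 -0.2907  0.0006]
```

View pics/w4.png

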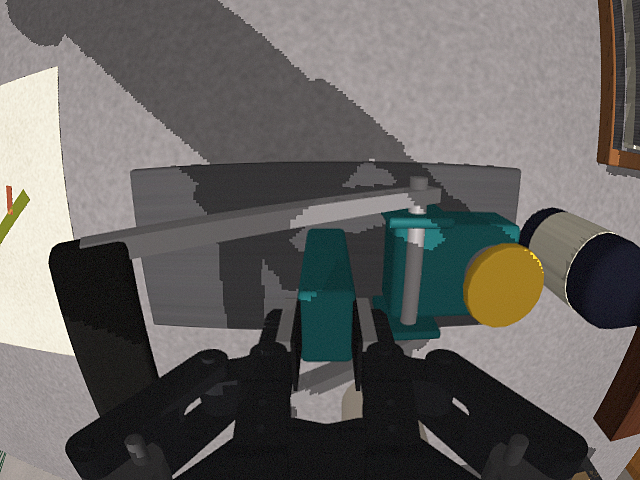

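View pics/s4c.png

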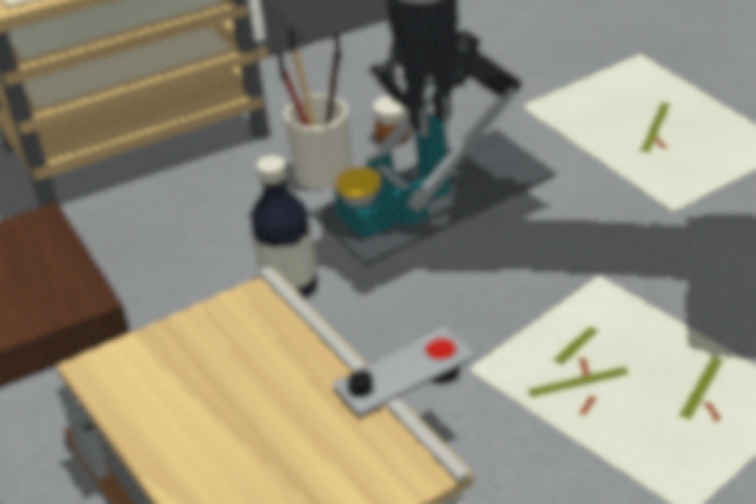

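Request:
{"fn": "arm_command", "kwargs": {
  "rows": [
    {"delta_rot":[0,0,0],"xyz":[-0.002,-0.01,0],"gripper":0.0},
    {"delta_rot":[0,0,0.002],"xyz":[-0.002,-0.025,0],"gripper":0.0},
    {"delta_rot":[0,0,0.003],"xyz":[-0.002,-0.035,0],"gripper":0.0},
    {"delta_rot":[0,0,0.003],"xyz":[0,-0.04,0],"gripper":0.0},
    {"delta_rot":[0,0,0.003],"xyz":[0,-0.04,0],"gripper":0.0},
    {"delta_rot":[0,0,0.003],"xyz":[0,-0.04,0],"gripper":0.0},
    {"delta_rot":[0,0,0.003],"xyz":[0,-0.04,0],"gripper":0.0},
    {"delta_rot":[0,0,0],"xyz":[0,-0.03,0],"gripper":0.0},
    {"delta_rot":[0,0,0],"xyz":[0,-0.02,0],"gripper":0.0},
    {"delta_rot":[0,0,0],"xyz":[0,-0.01,0],"gripper":0.0},
    {"delta_rot":[0,0,0],"xyz":[0,0,0],"gripper":0.0},
    {"delta_rot":[0,0,0],"xyz":[0,0,0],"gripper":0.0}
  ]
}}

```text
time: 6.75
tool_pos: [0.4729, -0.047, 0.1105]
tcp_rot: [3.139, 0.114, 0.0]
wrist_force: [-0.6, 0.0, -8.7]
width: 0.249
```

Request:
{"fn": "arm_command", "kwargs": {
  "rows": [
    {"delta_rot":[0,0,0],"xyz":[0,0,0.008],"gripper":0.0},
    {"delta_rot":[0,0,0],"xyz":[0,0,0.01],"gripper":0.0},
    {"delta_rot":[0,0,0],"xyz":[0,0,0.01],"gripper":0.0},
    {"delta_rot":[0,0,0],"xyz":[0,0,0.009],"gripper":0.0},
    {"delta_rot":[0,0,0],"xyz":[0,0,0],"gripper":0.0},
    {"delta_rot":[0,0,0],"xyz":[0,0,0],"gripper":0.0},
    {"delta_rot":[0,0,0],"xyz":[0,0,0],"gripper":0.0},
    {"delta_rot":[0,0,0],"xyz":[0,0,0],"gripper":0.0}
  ]
}}

```text
time: 7.55
tool_pos: [0.4735, -0.0466, 0.0741]
tcp_rot: [3.139, 0.113, 0.002]
wrist_force: [0.0, -0.7, -8.1]
width: 0.249
```

```bash
python3 - <<'E'
from h import *
to([.5623,-.0392,.073])
c=snap('wrist','w5');c=snap('top','t5')
im=cv2.imread('pics/t5.png'); cv2.imwrite('pics/t5c.png',cv2.resize(im[150:330,240:420],None,fx=3.3,fy=3.3,interpolation=2))
c=snap('scene','s5')
im=cv2.imread('pics/s5.png'); cv2.imwrite('pics/s5c.png',cv2.resize(im[150:330,200:440],None,fx=3.2,fy=3.2,interpolation=2))
E
```

```text
t 7.55 p [ 0.4735 -0.0466  0.0741] yaw 0.0721 z [ 1.3e-03 -2.0e-04 -1.0e+00] F [ 0.  -0.7 -8.1] w 0.0212
delta tool [ 0.0891 -0.0009  0.0012]
```

View pics/t5c.png

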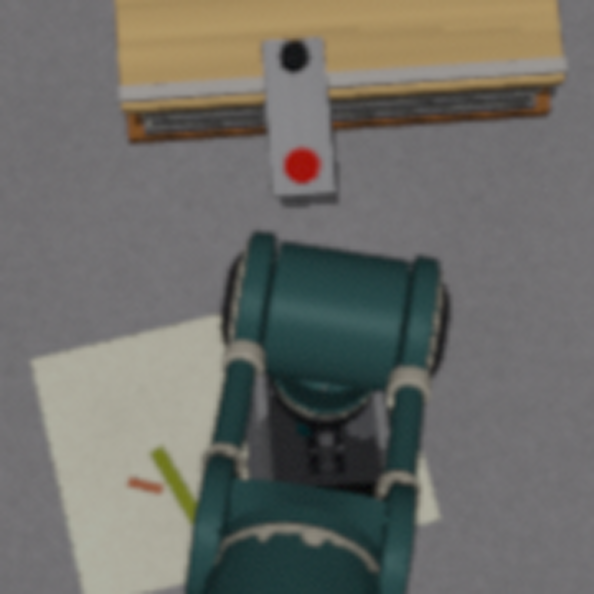

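View pics/w5.png

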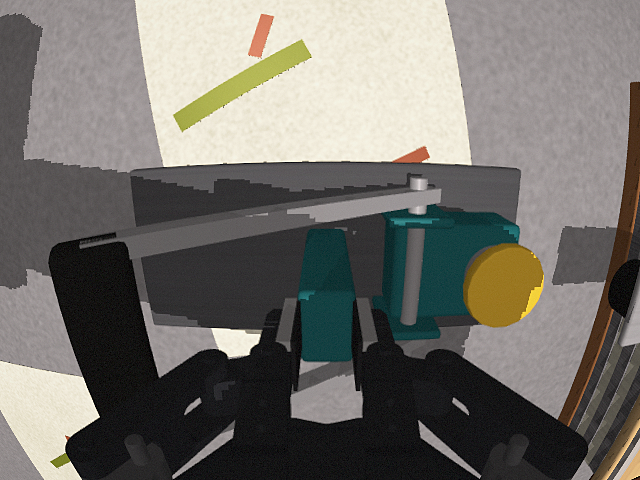

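View pics/s5c.png

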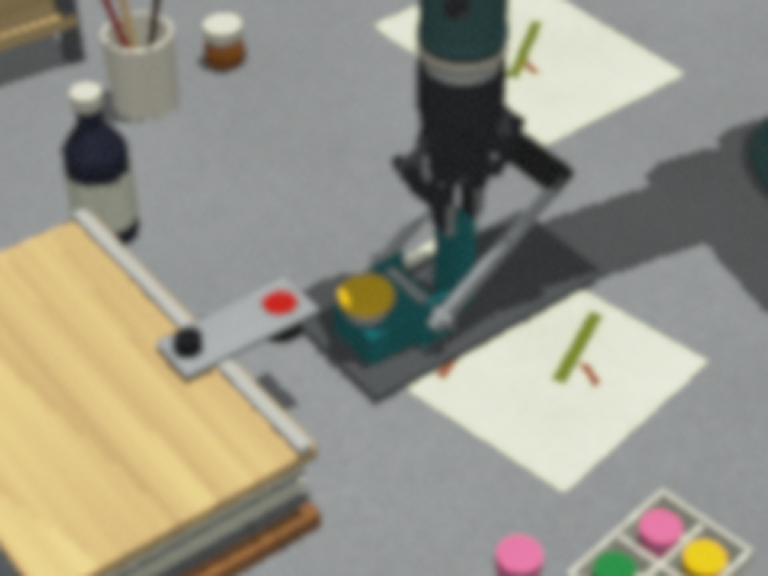

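```bash
python3 - <<'E'
from h import *
im=cv2.imread('pics/s5.png'); cv2.imwrite('pics/s5d.png',cv2.resize(im[220:280,270:345],None,fx=10,fy=10,interpolation=2))
im=cv2.imread('pics/w5.png'); cv2.imwrite('pics/w5d.png',cv2.resize(im[235:335,455:555],None,fx=6,fy=6,interpolation=2))
E
```

```text
(no output)
```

View pics/s5d.png

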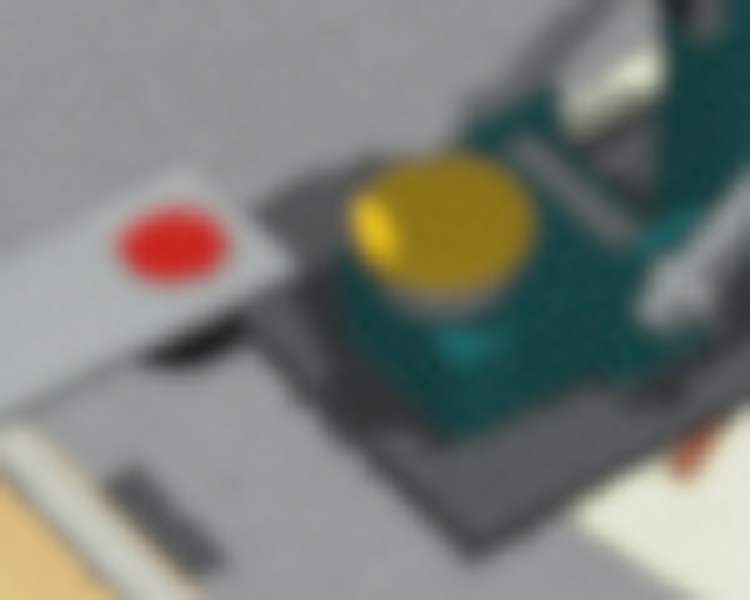

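View pics/w5d.png

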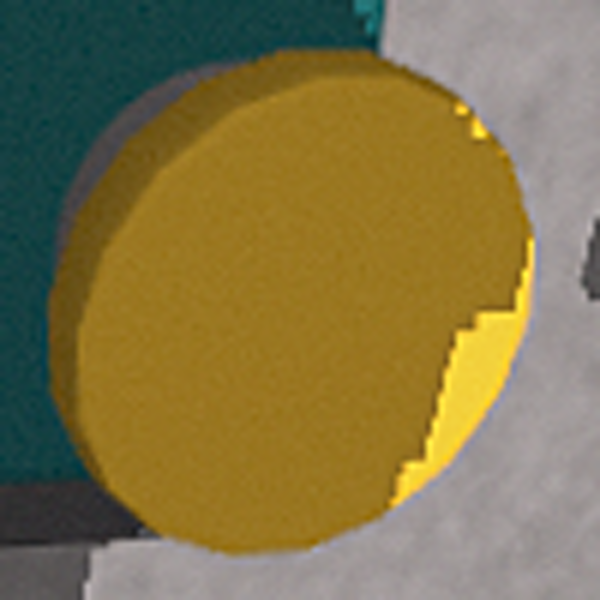

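```bash
cat >> h.py <<'E'
def rw(c,u,v,z):
    K=c['intrinsics'];T=np.linalg.inv(c['camera_from_world'])
    a,b=(u-K[0,2]),(v-K[1,2]); r=np.hypot(a,b); th=r/K[0,0]
    d=T[:3,:3]@np.array([np.sin(th)*a/r,-np.sin(th)*b/r,-np.cos(th)]); o=T[:3,3]
    return o+d*(z-o[2])/d[2]
E
python3 - <<'E'
from h import *
np.set_printoptions(precision=4,suppress=True)
f=lambda u,v,s,ox,oy:((u+.5)/s-.5+ox,(v+.5)/s-.5+oy)
c=dict(np.load('pics/s5.npz'))
print('saddle',rz(c,*f(444,222,10,270,220),.075)); print('mark',rz(c,*f(174,245,10,270,220),.113))
print(w(c,314,242),w(c,287,244))
print('corner',rz(c,*f(470,548,10,270,220),.013))
c=dict(np.load('pics/w5.npz'))
print('saddle w',rw(c,*f(305,313,6,455,235),.075))
print('exp', np.array([.4735,-.0466])+.1*np.array([np.cos(.0721),np.sin(.0721)]))
E
```

```text
saddle [ 0.574  -0.0354  0.075 ]
mark [ 0.6612 -0.0317  0.113 ]
[ 0.5738 -0.0355  0.0739] [ 0.6615 -0.0307  0.1142]
corner [0.6044 0.025  0.013 ]
saddle w [ 0.5707 -0.0385  0.075 ]
exp [ 0.5732 -0.0394]
```

Request:
{"fn": "arm_command", "kwargs": {
  "rows": [
    {"delta_rot":[0,0,0],"xyz":[0.006,0,0],"gripper":0.0},
    {"delta_rot":[0,0,0],"xyz":[0.01,0,0],"gripper":0.0},
    {"delta_rot":[0,0,0],"xyz":[0.012,0,0],"gripper":0.0},
    {"delta_rot":[0,0,0],"xyz":[0.012,0,0],"gripper":0.0},
    {"delta_rot":[0,0,0],"xyz":[0.012,0,0],"gripper":0.0},
    {"delta_rot":[0,0,0],"xyz":[0.012,0,0],"gripper":0.0},
    {"delta_rot":[0,0,0],"xyz":[0.012,0,0],"gripper":0.0},
    {"delta_rot":[0,0,0],"xyz":[0.008,0,0],"gripper":0.0},
    {"delta_rot":[0,0,0],"xyz":[0.004,0,0],"gripper":0.0},
    {"delta_rot":[0,0,0],"xyz":[0,0,0],"gripper":0.0},
    {"delta_rot":[0,0,0],"xyz":[0,0,0],"gripper":0.0},
    {"delta_rot":[0,0,0],"xyz":[0,0,0],"gripper":0.0}
  ]
}}

```text
time: 8.9
tool_pos: [0.5598, -0.0402, 0.0732]
tcp_rot: [-3.139, -0.113, 0.002]
wrist_force: [-0.5, -0.6, -7.9]
width: 0.25
```

```bash
python3 - <<'E'
from h import *
to([.5623,-.0392,.070])
c=snap('wrist','w6');c=snap('scene','s6')
im=cv2.imread('pics/s6.png'); cv2.imwrite('pics/s6c.png',cv2.resize(im[200:300,230:350],None,fx=6,fy=6,interpolation=2))
E
```

```text
t 8.9 p [ 0.5598 -0.0402  0.0732] yaw 0.0719 z [-1.e-03  1.e-04 -1.e+00] F [-0.5 -0.6 -7.9] w 0.0213
delta tool [ 0.0026 -0.0008  0.0032]
```

View pics/w6.png

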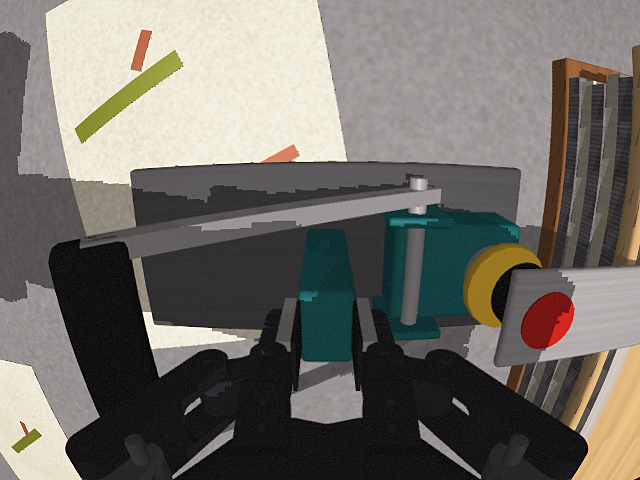

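View pics/s6c.png

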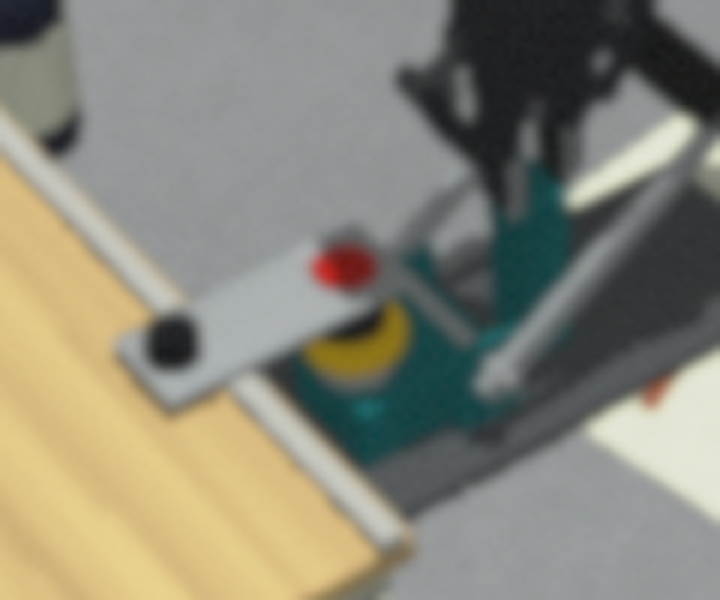

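```bash
python3 - <<'E'
from h import *
im=cv2.imread('pics/w6.png'); cv2.imwrite('pics/w6d.png',cv2.resize(im[235:375,455:595],None,fx=4,fy=4,interpolation=2))
im=cv2.imread('pics/s6.png'); cv2.imwrite('pics/s6d.png',cv2.resize(im[230:275,270:320],None,fx=12,fy=12,interpolation=2))
E
```

```text
(no output)
```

View pics/w6d.png

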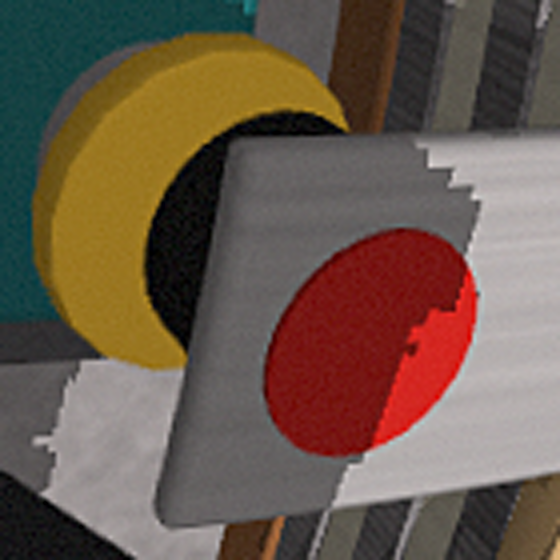

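View pics/s6d.png

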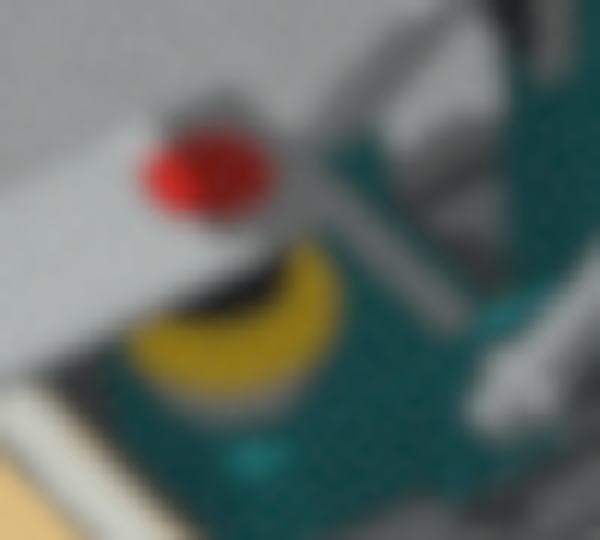

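```bash
python3 - <<'E'
from h import *
np.set_printoptions(precision=4,suppress=True)
f=lambda u,v,s,ox,oy:((u+.5)/s-.5+ox,(v+.5)/s-.5+oy)
c=dict(np.load('pics/w6.npz'))
S=rw(c,*f(305,313,6,455,235),.0742);M=rw(c,*f(371,343,4,455,235),.113);print(S,M,M-S)
# circle fit saddle rim via edges
c=dict(np.load('pics/s6.npz'))
S=rz(c,*f(232,311,12,270,230),.0742);M=rz(c,*f(207,175,12,270,230),.113);print(S,M,M-S)
print('proj of saddle if under mark', proj(c,[M[0],M[1],.0742]))
to([0,0,0])
E
```

```text
[ 0.6568 -0.032   0.0742] [ 0.6613 -0.0314  0.113 ] [0.0044 0.0005 0.0388]
[ 0.6604 -0.0265  0.0742] [ 0.6617 -0.0317  0.113 ] [ 0.0013 -0.0052  0.0388]
proj of saddle if under mark (np.float64(287.528488632241), np.float64(254.53112377929278))
t 9.0 p [ 0.56   -0.0402  0.0734] yaw 0.0719 z [-0.0005  0.     -1.    ] F [ 0.   0.  -7.3] w 0.0209
delta tool [-0.5557 -0.0803  0.0737]
```

Request:
{"fn": "arm_command", "kwargs": {
  "rows": [
    {"delta_rot":[0,0,0],"xyz":[0.002,0,0],"gripper":0.0},
    {"delta_rot":[0,0,0],"xyz":[0,0,0.002],"gripper":0.0},
    {"delta_rot":[0,0,0],"xyz":[0,0,0.0015],"gripper":0.0},
    {"delta_rot":[0,0,0],"xyz":[0,0,0.001],"gripper":0.0},
    {"delta_rot":[0,0,0],"xyz":[0,0,0],"gripper":0.0},
    {"delta_rot":[0,0,0],"xyz":[0,0,0],"gripper":0.0},
    {"delta_rot":[0,0,0],"xyz":[0,0,0],"gripper":0.0},
    {"delta_rot":[0,0,0],"xyz":[0,0,0],"gripper":0.0},
    {"delta_rot":[0,0,0],"xyz":[0,0,0],"gripper":0.0}
  ]
}}

```text
time: 9.9
tool_pos: [0.5624, -0.04, 0.0693]
tcp_rot: [-3.14, -0.113, 0.001]
wrist_force: [-4.1, 0.2, -1.8]
width: 0.249
```

Request:
{"fn": "arm_command", "kwargs": {
  "rows": [
    {"delta_rot":[0,0,0],"xyz":[0,0,0.0003],"gripper":0.0},
    {"delta_rot":[0,0,0],"xyz":[0,0,0],"gripper":0.05},
    {"delta_rot":[0,0,0],"xyz":[0,0,0],"gripper":0.05},
    {"delta_rot":[0,0,0],"xyz":[0,0,0],"gripper":0.05},
    {"delta_rot":[0,0,0],"xyz":[0,0,0],"gripper":0.05},
    {"delta_rot":[0,0,0],"xyz":[0,0,0],"gripper":0.05}
  ]
}}

```text
time: 10.5
tool_pos: [0.5631, -0.0401, 0.069]
tcp_rot: [3.139, 0.113, 0.002]
wrist_force: [-0.1, 0.6, -0.2]
width: 0.584
```

```bash
python3 - <<'E'
from h import *
st()
c=snap('wrist','w7')
E
```

```text
t 10.5 p [ 0.5631 -0.0401  0.069 ] yaw 0.072 z [ 1.e-03 -1.e-04 -1.e+00] F [-0.1  0.6 -0.2] w 0.0499
```

View pics/w7.png

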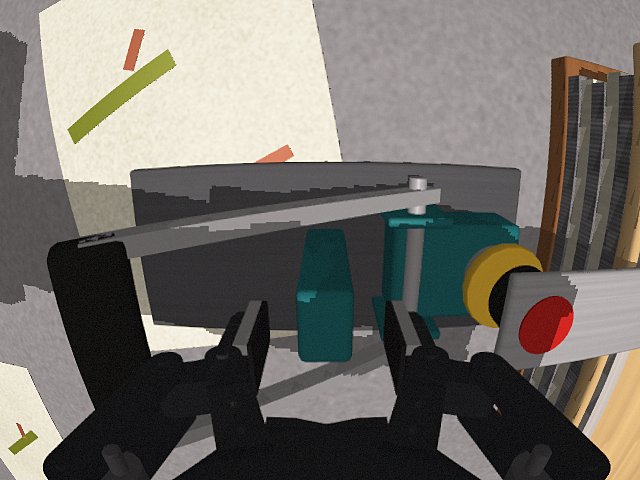

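Request:
{"fn": "arm_command", "kwargs": {
  "rows": [
    {"delta_rot":[0,0,0],"xyz":[0,0,-0.02],"gripper":0.05},
    {"delta_rot":[0,0,0],"xyz":[0,0,-0.03],"gripper":0.05},
    {"delta_rot":[0,0,0],"xyz":[0,0,-0.03],"gripper":0.05},
    {"delta_rot":[0,0,0],"xyz":[0,0,-0.03],"gripper":0.05},
    {"delta_rot":[0,0,0],"xyz":[-0.02,0,-0.02],"gripper":0.02},
    {"delta_rot":[0,0,0],"xyz":[-0.03,0,0],"gripper":0.0},
    {"delta_rot":[0,0,0],"xyz":[-0.02,0,0],"gripper":0.0},
    {"delta_rot":[0,0,0],"xyz":[-0.0075,0,0],"gripper":0.0},
    {"delta_rot":[0,0,0],"xyz":[0,0,0],"gripper":0.0},
    {"delta_rot":[0,0,0],"xyz":[0,0,0],"gripper":0.0},
    {"delta_rot":[0,0,0],"xyz":[0,0,0],"gripper":0.0},
    {"delta_rot":[0,0,0],"xyz":[0,0,0],"gripper":0.0}
  ]
}}

```text
time: 11.75
tool_pos: [0.486, -0.0456, 0.1985]
tcp_rot: [-3.139, -0.113, 0.0]
wrist_force: [-0.5, -0.5, 0.7]
width: 0.0
```

```bash
python3 - <<'E'
from h import *
to([.4852,-.0454,.142])
c=snap('wrist','w8');c=snap('scene','s8');c=snap('top','t8')
im=cv2.imread('pics/s8.png'); cv2.imwrite('pics/s8c.png',cv2.resize(im[180:280,250:370],None,fx=6,fy=6,interpolation=2))
E
```

```text
t 11.75 p [ 0.486  -0.0456  0.1985] yaw 0.0721 z [-3.e-04  1.e-04 -1.e+00] F [-0.5 -0.5  0.7] w 0.0
delta tool [-0.0007 -0.0002  0.0565]
```

View pics/w8.png

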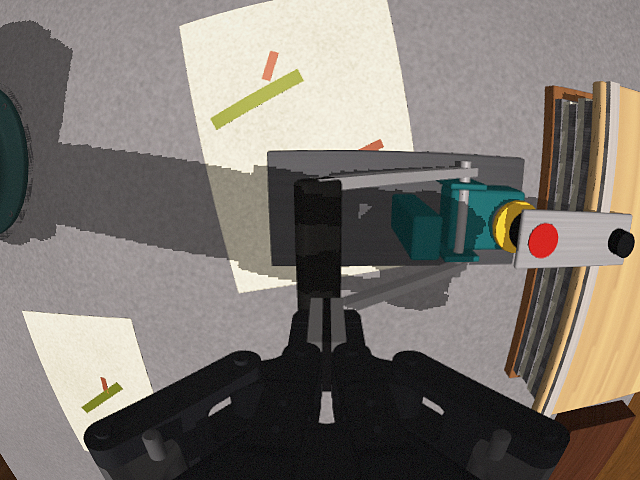

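View pics/s8c.png

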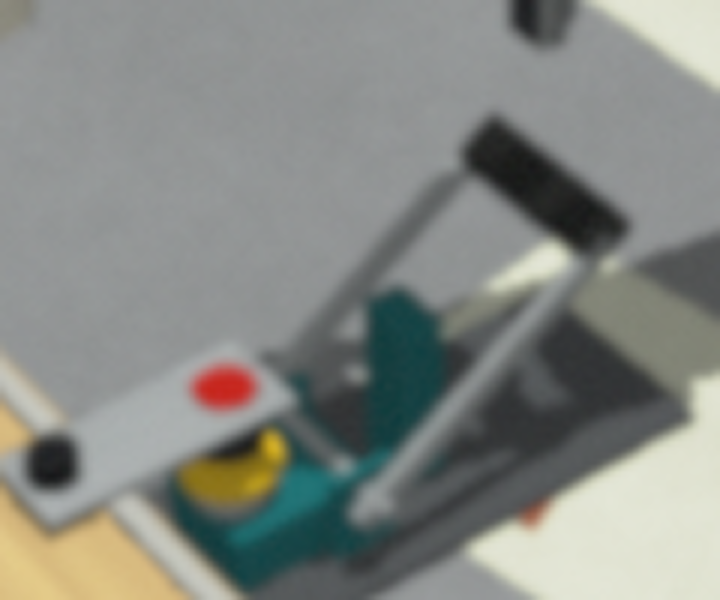

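View pics/t8.png

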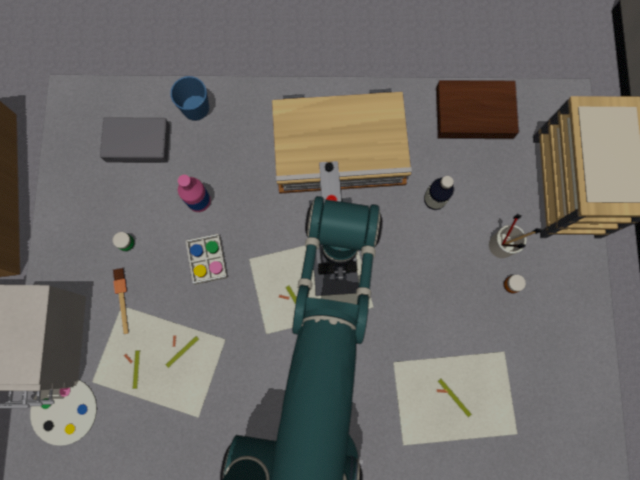

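```bash
python3 - <<'E'
from h import *
np.set_printoptions(precision=4,suppress=True)
c=dict(np.load('pics/w8.npz'))
A,B,C=[rw(c,*q,.008) for q in((268,151.5),(524,158),(272,266))]
print(A,B,C,np.linalg.norm(A-B),np.linalg.norm(A-C)); d=B-A; y=np.arctan2(d[1],d[0]); print('yaw',y)
o=(B+C)/2; print('orig',o,'saddle',o[:2]+.1*np.array([np.cos(y),np.sin(y)]))
M=rw(c,543,240.5,.113); print('mark',M)
im=cv2.imread('pics/w8.png'); cv2.imwrite('pics/w8d.png',cv2.resize(im[140:280,480:580],None,fx=4,fy=4,interpolation=2))
E
```

```text
[0.4264 0.0071 0.008 ] [0.6909 0.0281 0.008 ] [ 0.4345 -0.1108  0.008 ] 0.26531612454775594 0.11815905874317148
yaw 0.07940578458184733
orig [ 0.5627 -0.0414  0.008 ] saddle [ 0.6624 -0.0334]
mark [ 0.6618 -0.0326  0.113 ]
```

View pics/w8d.png

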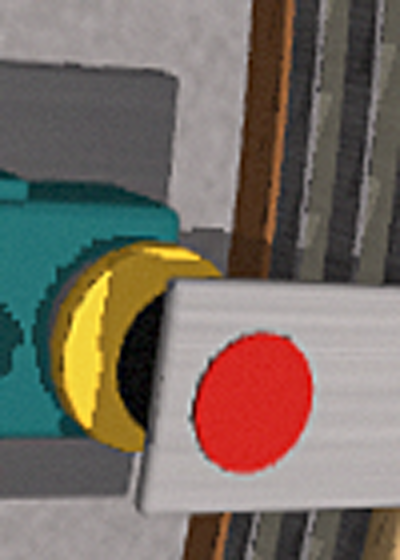

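Request:
{"fn": "arm_command", "kwargs": {
  "rows": [
    {"delta_rot":[0,0,0],"xyz":[0.002,0,0.02],"gripper":0.0},
    {"delta_rot":[0,0,0],"xyz":[0,0,0.02],"gripper":0.0},
    {"delta_rot":[0,0,0],"xyz":[0,0,0.0085],"gripper":0.0},
    {"delta_rot":[0,0,0],"xyz":[-0.0045,0,0.0095],"gripper":0.0},
    {"delta_rot":[0,0,0],"xyz":[-0.0045,0,0.0095],"gripper":0.0},
    {"delta_rot":[0,0,0],"xyz":[-0.004,0,0.0075],"gripper":0.0},
    {"delta_rot":[0,0,0],"xyz":[-0.004,0,0.0075],"gripper":0.0},
    {"delta_rot":[0,0,0],"xyz":[-0.0035,0,0.0075],"gripper":0.0},
    {"delta_rot":[0,0,0],"xyz":[-0.0035,0,0.0075],"gripper":0.0}
  ]
}}

```text
time: 12.8
tool_pos: [0.4624, -0.0474, 0.1013]
tcp_rot: [3.139, 0.113, -0.002]
wrist_force: [-4.6, 0.0, 5.9]
width: -0.001
```

```bash
python3 - <<'E'
from h import *
st()
c=snap('scene','s9');c=snap('wrist','w9')
im=cv2.imread('pics/s9.png'); cv2.imwrite('pics/s9c.png',cv2.resize(im[180:280,250:370],None,fx=5,fy=5,interpolation=2))
E
```

```text
t 12.8 p [ 0.4624 -0.0474  0.1013] yaw 0.0721 z [-1.1e-03 -3.0e-04 -1.0e+00] F [-4.6  0.   5.9] w -0.0001
```

View pics/s9c.png

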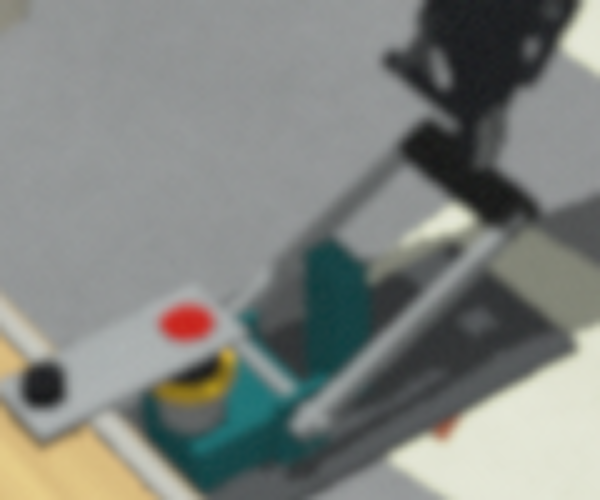

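View pics/w9.png

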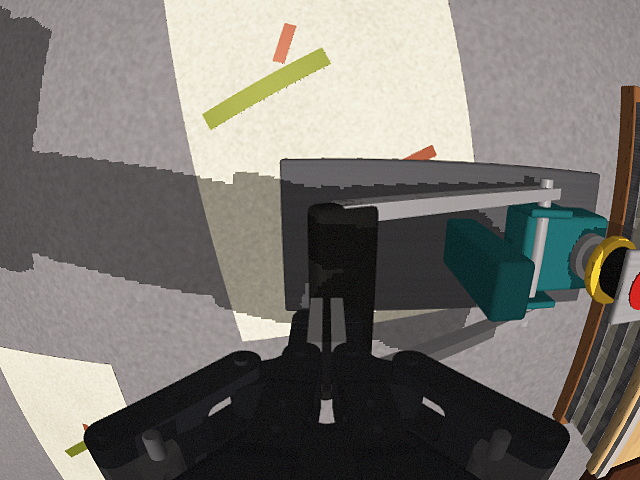

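```bash
python3 - <<'E'
from h import *
np.set_printoptions(precision=4,suppress=True)
c=dict(np.load('pics/w9.npz'))
A,B,C=[rw(c,*q,.008) for q in((281,159),(600,174),(285,310.5))]
print(A,B,C,np.linalg.norm(A-B),np.linalg.norm(A-C)); d=B-A; y=np.arctan2(d[1],d[0]); print('yaw',y,'orig',(B+C)/2)
E
```

```text
[0.426  0.0079 0.008 ] [0.6907 0.0277 0.008 ] [ 0.4335 -0.1103  0.008 ] 0.2654566980197242 0.11836399407993221
yaw 0.07467544067691592 orig [ 0.5621 -0.0413  0.008 ]
```

Request:
{"fn": "arm_command", "kwargs": {
  "rows": [
    {"delta_rot":[0,0,0],"xyz":[-0.0035,0,0.008],"gripper":0.0},
    {"delta_rot":[0,0,0],"xyz":[-0.0035,0,0.008],"gripper":0.0},
    {"delta_rot":[0,0,0],"xyz":[-0.0025,0,0.008],"gripper":0.0},
    {"delta_rot":[0,0,0],"xyz":[-0.002,0,0.008],"gripper":0.0},
    {"delta_rot":[0,0,0],"xyz":[-0.001,0,0.008],"gripper":0.0},
    {"delta_rot":[0,0,0],"xyz":[-0.001,0,0.008],"gripper":0.0},
    {"delta_rot":[0,0,0],"xyz":[0,0,0.001],"gripper":0.0},
    {"delta_rot":[0,0,0],"xyz":[0,0,0],"gripper":0.0},
    {"delta_rot":[0,0,0],"xyz":[0,0,0],"gripper":0.0}
  ]
}}

```text
time: 13.8
tool_pos: [0.4503, -0.0484, 0.0532]
tcp_rot: [3.139, 0.113, 0.001]
wrist_force: [-2.7, -0.7, 7.5]
width: -0.002
```

```bash
python3 - <<'E'
from h import *
st()
c=snap('scene','s10');c=snap('wrist','w10')
im=cv2.imread('pics/s10.png'); cv2.imwrite('pics/s10c.png',cv2.resize(im[180:280,250:370],None,fx=5,fy=5,interpolation=2))
E
```

```text
t 13.8 p [ 0.4503 -0.0484  0.0532] yaw 0.0721 z [ 6.e-04 -3.e-04 -1.e+00] F [-2.7 -0.7  7.5] w -0.0002
```

View pics/s10c.png

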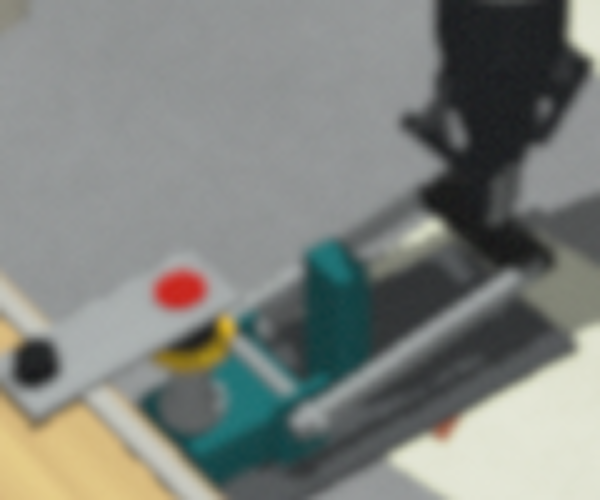

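View pics/w10.png

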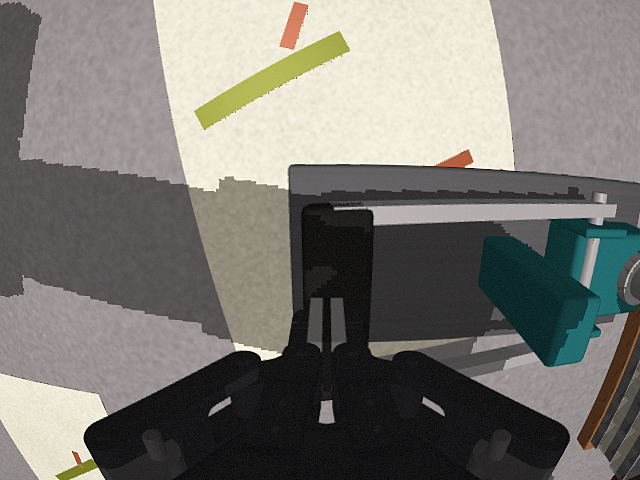

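Request:
{"fn": "arm_command", "kwargs": {
  "rows": [
    {"delta_rot":[0,0,0],"xyz":[0,0,0.001],"gripper":0.0},
    {"delta_rot":[0,0,0],"xyz":[0,0,0.001],"gripper":0.0},
    {"delta_rot":[0,0,0],"xyz":[0,0,0],"gripper":0.0},
    {"delta_rot":[0,0,0],"xyz":[0,0,0],"gripper":0.0}
  ]
}}

```text
time: 14.3
tool_pos: [0.4499, -0.0484, 0.0512]
tcp_rot: [3.139, 0.113, -0.0]
wrist_force: [-4.3, -0.4, 7.9]
width: -0.002
```

```bash
python3 - <<'E'
from h import *
st()
c=snap('scene','s11');f=c
print(w(c,286,238),[w(c,u,v) for u,v in((284,237),(288,238))])
E
```

```text
t 14.3 p [ 0.4499 -0.0484  0.0512] yaw 0.0722 z [-1.e-04 -4.e-04 -1.e+00] F [-4.3 -0.4  7.9] w -0.0002
[ 0.66474538 -0.02774169  0.13964439] [array([ 0.66711441, -0.0342819 ,  0.13942643]), array([ 0.66055025, -0.02441111,  0.14010028])]
```

```bash
python3 - <<'E'
from h import *
im=cv2.imread('pics/s11.png'); cv2.imwrite('pics/s11c.png',cv2.resize(im[190:270,260:370],None,fx=7,fy=7,interpolation=2))
c=snap('wrist','w11')
E
```

```text
(no output)
```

View pics/s11c.png

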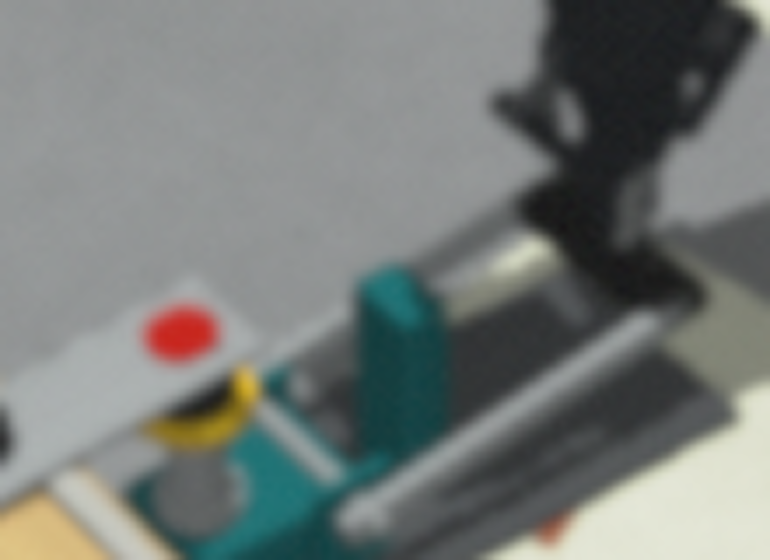

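View pics/w11.png

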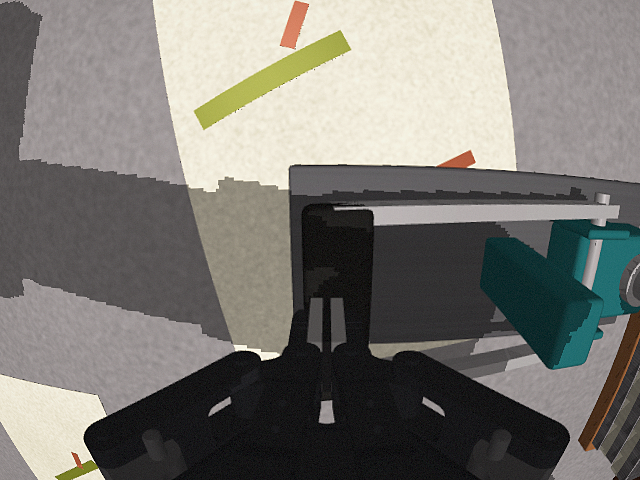

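```bash
python3 - <<'E'
from h import *
np.set_printoptions(precision=4,suppress=True)
c=dict(np.load('pics/s11.npz')); u,v=285.4,237.1
for z in(.135,.14,.145,.15,.155): print(rz(c,u,v,z))
print(c['range_z'][234:242,280:292])
c0=dict(np.load('pics/s8.npz'));print(w(c0,int(250+224/6),int(180+387/6)))
# paddle depth points
D=c['range_z']
for v in range(226,236):
  print([tuple(w(c,u,v).round(3)) for u in range(336,360,4)])
E
```

```text
[ 0.662  -0.0363  0.135 ]
[ 0.6645 -0.0313  0.14  ]
[ 0.667  -0.0264  0.145 ]
[ 0.6696 -0.0214  0.15  ]
[ 0.6721 -0.0164  0.155 ]
[[1.3103 1.3133 1.3089 1.3114 1.31   1.3097 1.3068 1.3112 1.3095 1.3051
  1.3113 1.309 ]
 [1.309  1.3066 1.3115 1.3058 1.306  1.3067 1.3078 1.3062 1.3027 1.3035
  1.3044 1.2956]
 [1.3131 1.3023 1.3057 1.3037 1.3014 1.3043 1.3063 1.3032 1.3037 1.3007
  1.3043 1.2974]
 [1.3018 1.2973 1.3006 1.302  1.3036 1.3004 1.3032 1.3021 1.3011 1.2989
  1.3086 1.3024]
 [1.3035 1.2978 1.2931 1.2999 1.2978 1.3022 1.2987 1.2973 1.298  1.2997
  1.2981 1.292 ]
 [1.2959 1.2968 1.2985 1.2978 1.2991 1.2944 1.2973 1.2935 1.2949 1.2919
  1.2993 1.2987]
 [1.294  1.2999 1.2942 1.2933 1.293  1.2954 1.2904 1.2903 1.293  1.2965
  1.2936 1.2911]
 [1.2952 1.2944 1.2936 1.2896 1.2939 1.2936 1.2933 1.2914 1.294  1.2869
  1.2892 1.2904]]
[ 0.6613 -0.0312  0.1137]
[(np.float64(0.436), np.float64(-0.128), np.float64(0.002)), (np.float64(0.466), np.float64(-0.064), np.float64(0.062)), (np.float64(0.465), np.float64(-0.045), np.float64(0.076)), (np.float64(0.455), np.float64(-0.038), np.float64
[... 2658 characters left out ...]
62), np.float64(-0.089), np.float64(0.01)), (np.float64(0.451), np.float64(-0.083), np.float64(0.009)), (np.float64(0.441), np.float64(-0.076), np.float64(0.01)), (np.float64(0.431), np.float64(-0.07), np.float64(0.009)), (np.float64(0.465), np.float64(-0.004), np.float64(0.075)), (np.float64(0.455), np.float64(0.002), np.float64(0.074))]
[(np.float64(0.463), np.float64(-0.087), np.float64(0.008)), (np.float64(0.452), np.float64(-0.081), np.float64(0.007)), (np.float64(0.444), np.float64(-0.071), np.float64(0.011)), (np.float64(0.432), np.float64(-0.067), np.float64(0.008)), (np.float64(0.467), np.float64(-0.002), np.float64(0.074)), (np.float64(0.455), np.float64(0.002), np.float64(0.071))]
```

```bash
python3 - <<'E'
from h import *
np.set_printoptions(precision=4,suppress=True)
c=dict(np.load('pics/w11.npz')); D=c['range_z']
def ww(u,v):
    K=c['intrinsics'];T=np.linalg.inv(c['camera_from_world'])
    a,b=(u-K[0,2]),(v-K[1,2]); r=np.hypot(a,b); th=r/K[0,0]
    d=np.array([np.sin(th)*a/r,-np.sin(th)*b/r,-np.cos(th)]); d=d/np.cos(th)*D[v,u]
    return (T[:3,:3]@d+T[:3,3]).round(3)
for u,v in[(315,215),(340,215),(362,215),(315,250),(340,250),(362,250),(355,290),(318,300),(335,300),(316,330),(336,340),(326,400),(500,215)]: print(u,v,ww(u,v),D[v,u])
im=cv2.imread('pics/w11.png'); cv2.imwrite('pics/w11d.png',np.clip(cv2.resize(im[190:430,260:400],None,fx=2.4,fy=2.4,interpolation=2).astype(int)*2,0,255).astype('uint8'))
im=cv2.imread('pics/s11.png'); cv2.imwrite('pics/s11d.png',np.clip(cv2.resize(im[195:245,325:370],None,fx=12,fy=12,interpolation=2).astype(int)*2,0,255).astype('uint8'))
E
```

```text
315 215 [ 0.443 -0.003  0.076] 0.14693837
340 215 [0.445 0.031 0.22 ] 0.0
362 215 [ 0.462 -0.003  0.073] 0.15008007
315 250 [ 0.444 -0.018  0.077] 0.15131785
340 250 [ 0.454 -0.018  0.075] 0.15314066
362 250 [ 0.463 -0.017  0.074] 0.15381376
355 290 [ 0.462 -0.036  0.074] 0.15940462
318 300 [ 0.447 -0.037  0.083] 0.1510868
335 300 [ 0.453 -0.037  0.084] 0.15061705
316 330 [ 0.446 -0.037  0.107] 0.12876305
336 340 [ 0.453 -0.037  0.113] 0.12301967
326 400 [ 0.454 -0.099  0.075] 0.17847618
500 215 [0.529 0.    0.061] 0.16192845
```

View pics/w11d.png

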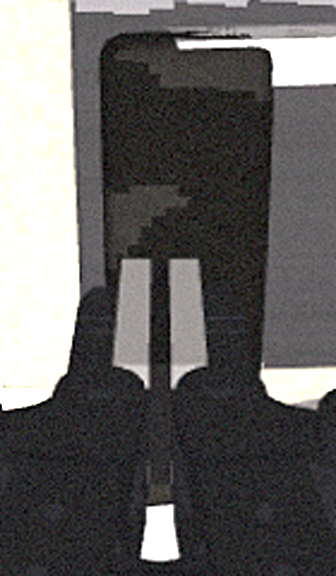

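View pics/s11d.png

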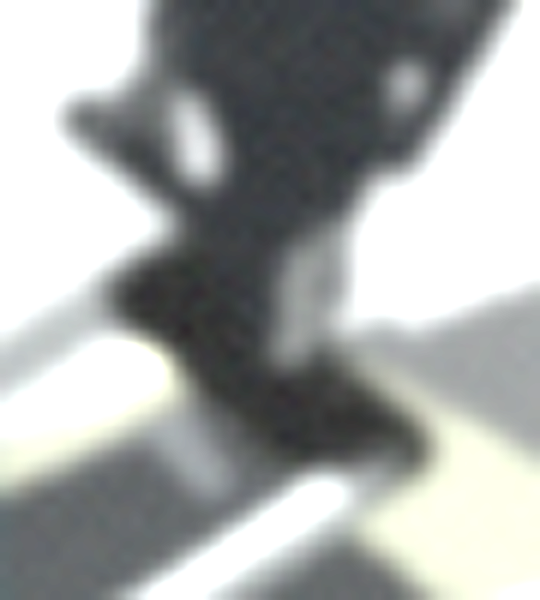

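Request:
{"fn": "arm_command", "kwargs": {
  "rows": [
    {"delta_rot":[0,0,0],"xyz":[-0.0015,0,0.007],"gripper":0.0},
    {"delta_rot":[0,0,0],"xyz":[-0.001,0,0.007],"gripper":0.0},
    {"delta_rot":[0,0,0],"xyz":[-0.001,0,0.006],"gripper":0.0},
    {"delta_rot":[0,0,0],"xyz":[0,0,0.001],"gripper":0.0},
    {"delta_rot":[0,0,0],"xyz":[0,0,0],"gripper":0.0},
    {"delta_rot":[0,0,0],"xyz":[0,0,0],"gripper":0.0}
  ]
}}

```text
time: 15.0
tool_pos: [0.448, -0.0487, 0.0307]
tcp_rot: [3.139, 0.113, 0.005]
wrist_force: [-1.8, -0.8, 8.2]
width: -0.003
```

```bash
cat >> h.py <<'E'
def ww(c,u,v):
    D=c['range_z'];K=c['intrinsics'];T=np.linalg.inv(c['camera_from_world'])
    a,b=(u-K[0,2]),(v-K[1,2]); r=np.hypot(a,b); th=r/K[0,0]
    d=np.array([np.sin(th)*a/r,-np.sin(th)*b/r,-np.cos(th)]); d=d/np.cos(th)*np.median(D[v-2:v+3,u-2:u+3])
    return (T[:3,:3]@d+T[:3,3]).round(4)
E
python3 - <<'E'
from h import *
st()
c=snap('wrist','w12')
print(ww(c,315,235),ww(c,340,245),ww(c,362,245))
c=snap('scene','s12')
im=cv2.imread('pics/s12.png'); cv2.imwrite('pics/s12c.png',cv2.resize(im[190:270,260:370],None,fx=7,fy=7,interpolation=2))
E
```

```text
t 15.0 p [ 0.448  -0.0487  0.0307] yaw 0.0719 z [ 2.9e-03 -5.0e-04 -1.0e+00] F [-1.8 -0.8  8.2] w -0.0002
[ 0.4416 -0.0119  0.0565] [ 0.452  -0.0154  0.0565] [ 0.4609 -0.0149  0.056 ]
```

View pics/s12c.png

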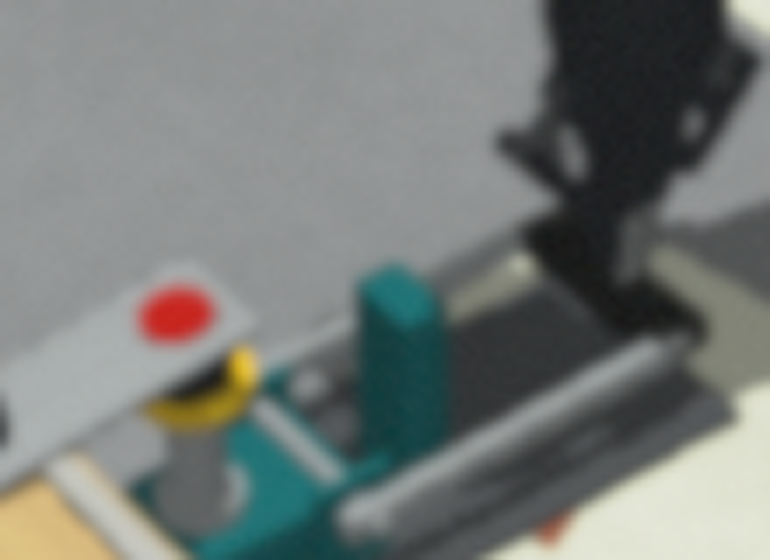

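Request:
{"fn": "arm_command", "kwargs": {
  "rows": [
    {"delta_rot":[0,0,0],"xyz":[0,0,0.002],"gripper":0.0},
    {"delta_rot":[0,0,0],"xyz":[0,0,0.0015],"gripper":0.0},
    {"delta_rot":[0,0,0],"xyz":[0,0,0.001],"gripper":0.0},
    {"delta_rot":[0,0,0],"xyz":[0,0,0],"gripper":0.0},
    {"delta_rot":[0,0,0],"xyz":[0,0,0],"gripper":0.0}
  ]
}}

```text
time: 15.6
tool_pos: [0.4477, -0.0487, 0.0262]
tcp_rot: [3.139, 0.113, 0.004]
wrist_force: [-3.0, 0.0, 9.3]
width: 0.001
```

```bash
python3 - <<'E'
from h import *
st()
c=snap('wrist','w13')
print(ww(c,315,235),ww(c,340,245),ww(c,362,245))
c=snap('scene','s13'); print(w(c,285,235))
E
```

```text
t 15.6 p [ 0.4477 -0.0487  0.0262] yaw 0.072 z [ 2.4e-03 -5.0e-04 -1.0e+00] F [-3.   0.   9.3] w 0.0001
[ 0.4413 -0.0117  0.0524] [ 0.4516 -0.0152  0.0523] [ 0.4605 -0.0146  0.0523]
[ 0.66737957 -0.02707962  0.15202851]
```

View pics/w13.png

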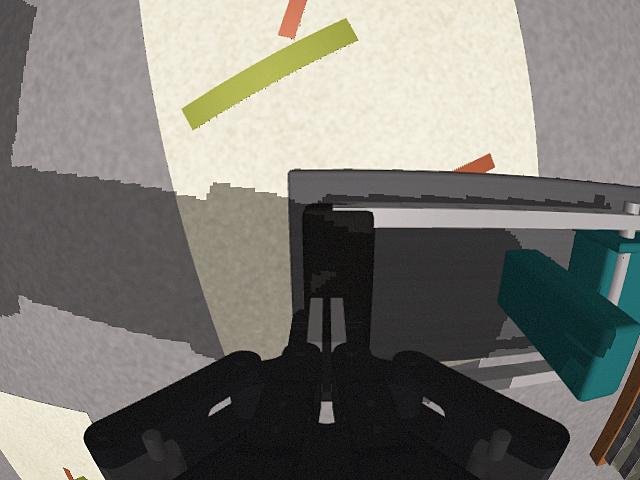

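Request:
{"fn": "arm_command", "kwargs": {
  "rows": [
    {"delta_rot":[0,0,0],"xyz":[0.0008,0,-0.008],"gripper":0.0},
    {"delta_rot":[0,0,0],"xyz":[0.0008,0,-0.008],"gripper":0.0},
    {"delta_rot":[0,0,0],"xyz":[0.0016,0,-0.0078],"gripper":0.0},
    {"delta_rot":[0,0,0],"xyz":[0.0016,0,-0.0078],"gripper":0.0},
    {"delta_rot":[0,0,0],"xyz":[0.0024,0,-0.0077],"gripper":0.0},
    {"delta_rot":[0,0,0],"xyz":[0.0024,0,-0.0077],"gripper":0.0},
    {"delta_rot":[0,0,0],"xyz":[0.0031,0,-0.0074],"gripper":0.0},
    {"delta_rot":[0,0,0],"xyz":[0.0031,0,-0.0074],"gripper":0.0},
    {"delta_rot":[0,0,0],"xyz":[0.0039,0,-0.007],"gripper":0.0},
    {"delta_rot":[0,0,0],"xyz":[0.0039,0,-0.007],"gripper":0.0},
    {"delta_rot":[0,0,0],"xyz":[0.0045,0,-0.0066],"gripper":0.0},
    {"delta_rot":[0,0,0],"xyz":[0.0045,0,-0.0066],"gripper":0.0}
  ]
}}

```text
time: 16.9
tool_pos: [0.4797, -0.0462, 0.1145]
tcp_rot: [3.139, 0.113, 0.002]
wrist_force: [0.3, -0.1, 2.3]
width: 0.002
```

Request:
{"fn": "arm_command", "kwargs": {
  "rows": [
    {"delta_rot":[0,0,0],"xyz":[0,0,-0.01],"gripper":0.0},
    {"delta_rot":[0,0,0],"xyz":[0,0,-0.012],"gripper":0.0},
    {"delta_rot":[0,0,0],"xyz":[0,0,-0.012],"gripper":0.0},
    {"delta_rot":[0,0,0],"xyz":[0,0,0],"gripper":0.0},
    {"delta_rot":[0,0,0],"xyz":[0,0,0],"gripper":0.0},
    {"delta_rot":[0,0,0],"xyz":[0,0,0],"gripper":0.0}
  ]
}}

```text
time: 17.5
tool_pos: [0.4783, -0.046, 0.1472]
tcp_rot: [-3.139, -0.113, 0.002]
wrist_force: [-0.2, -0.5, -0.5]
width: -0.001
```

```bash
python3 - <<'E'
from h import *
st()
c=snap('wrist','w14'); c=snap('scene','s14')
im=cv2.imread('pics/s14.png'); cv2.imwrite('pics/s14c.png',cv2.resize(im[180:280,250:370],None,fx=6,fy=6,interpolation=2))
E
```

```text
t 17.5 p [ 0.4783 -0.046   0.1472] yaw 0.0719 z [-1.e-03  2.e-04 -1.e+00] F [-0.2 -0.5 -0.5] w -0.0001
```

View pics/w14.png

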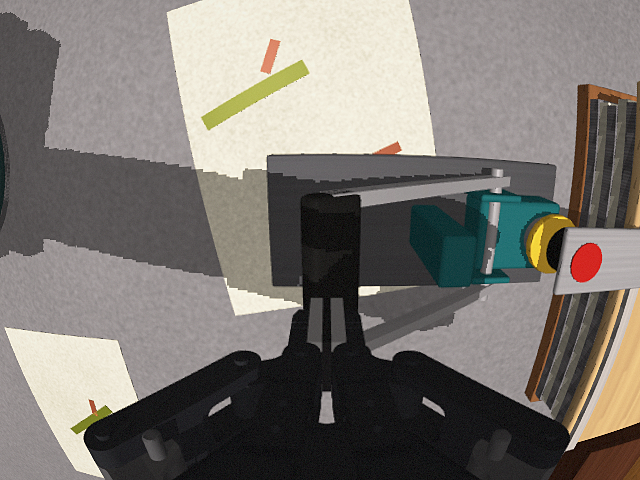

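View pics/s14c.png

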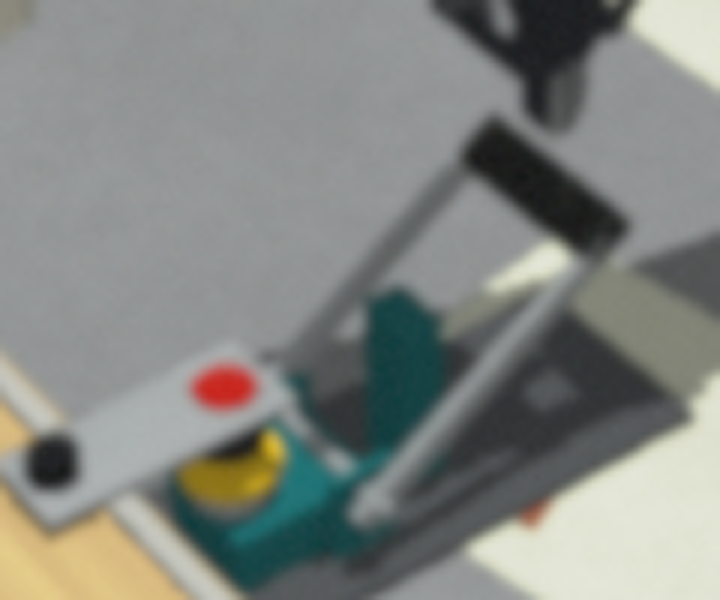

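Request:
{"fn": "arm_command", "kwargs": {
  "rows": [
    {"delta_rot":[0,0,0],"xyz":[0,0,0.012],"gripper":0.0},
    {"delta_rot":[0,0,0],"xyz":[0,0,0.012],"gripper":0.0},
    {"delta_rot":[0,0,0],"xyz":[0,0,0.01],"gripper":0.0},
    {"delta_rot":[0,0,0],"xyz":[-0.0045,0,0.0066],"gripper":0.0},
    {"delta_rot":[0,0,0],"xyz":[-0.0045,0,0.0066],"gripper":0.0},
    {"delta_rot":[0,0,0],"xyz":[-0.0039,0,0.007],"gripper":0.0},
    {"delta_rot":[0,0,0],"xyz":[-0.0039,0,0.007],"gripper":0.0},
    {"delta_rot":[0,0,0],"xyz":[-0.0031,0,0.0074],"gripper":0.0},
    {"delta_rot":[0,0,0],"xyz":[-0.0031,0,0.0074],"gripper":0.0},
    {"delta_rot":[0,0,0],"xyz":[-0.0024,0,0.0077],"gripper":0.0},
    {"delta_rot":[0,0,0],"xyz":[-0.0024,0,0.0077],"gripper":0.0}
  ]
}}

```text
time: 18.7
tool_pos: [0.4535, -0.0481, 0.0573]
tcp_rot: [3.139, 0.113, 0.008]
wrist_force: [6.0, 2.4, 4.9]
width: -0.0
```

Request:
{"fn": "arm_command", "kwargs": {
  "rows": [
    {"delta_rot":[0,0,0],"xyz":[-0.0016,0,0.0078],"gripper":0.0},
    {"delta_rot":[0,0,0],"xyz":[-0.0016,0,0.0078],"gripper":0.0},
    {"delta_rot":[0,0,0],"xyz":[-0.0008,0,0.008],"gripper":0.0},
    {"delta_rot":[0,0,0],"xyz":[-0.0008,0,0.008],"gripper":0.0},
    {"delta_rot":[0,0,0],"xyz":[0,0,0.002],"gripper":0.0},
    {"delta_rot":[0,0,0],"xyz":[0,0,0],"gripper":0.0},
    {"delta_rot":[0,0,0],"xyz":[0,0,0],"gripper":0.0},
    {"delta_rot":[0,0,0],"xyz":[0,0,0],"gripper":0.0}
  ]
}}

```text
time: 19.5
tool_pos: [0.4489, -0.0485, 0.0249]
tcp_rot: [3.139, 0.113, 0.008]
wrist_force: [1.8, 1.7, 12.9]
width: -0.003
```

```bash
python3 - <<'E'
from h import *
st()
c=snap('wrist','w15')
print(ww(c,315,235),ww(c,340,245),ww(c,362,245))
c=snap('scene','s15'); print(w(c,285,235)); st()
im=cv2.imread('pics/s15.png'); cv2.imwrite('pics/s15c.png',cv2.resize(im[180:280,250:370],None,fx=6,fy=6,interpolation=2))
E
```

```text
t 19.5 p [ 0.4489 -0.0485  0.0249] yaw 0.0718 z [ 4.8e-03 -1.0e-04 -1.0e+00] F [ 1.8  1.7 12.9] w -0.0003
[ 0.4424 -0.0116  0.0509] [ 0.4527 -0.0151  0.0509] [ 0.4616 -0.0144  0.0509]
[ 0.66835246 -0.0251575   0.15393791]
t 19.6 p [ 0.4489 -0.0485  0.0249] yaw 0.0717 z [ 4.7e-03 -2.0e-04 -1.0e+00] F [ 2.2  2.2 12.6] w 0.0002
```

View pics/s15c.png

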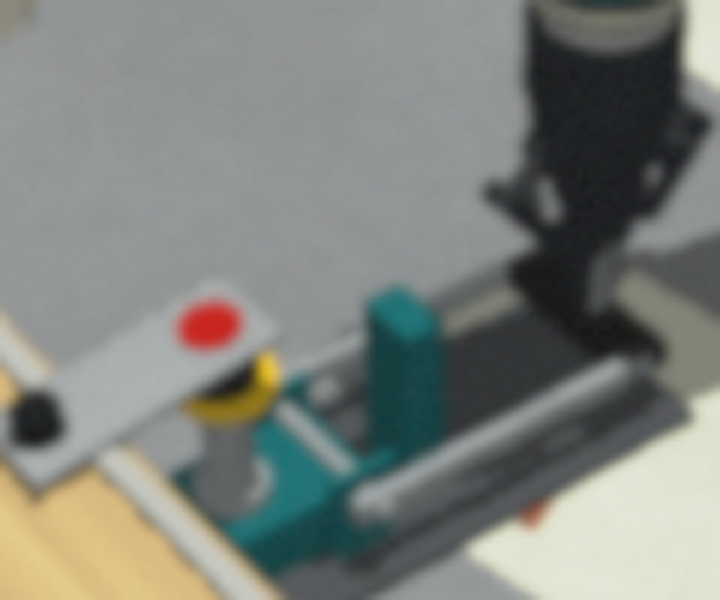

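View pics/w15.png

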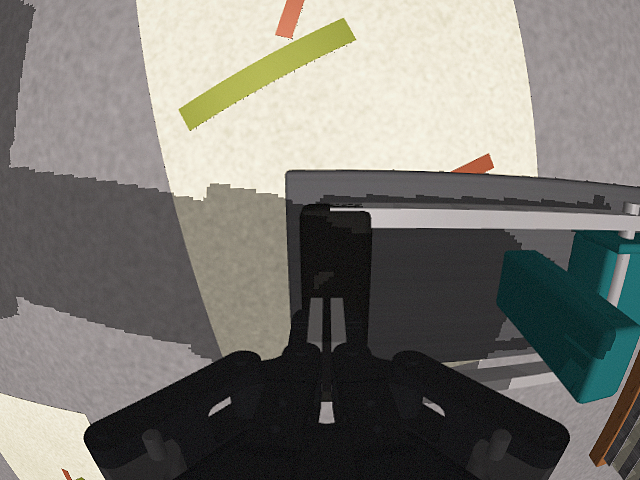

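Request:
{"fn": "arm_command", "kwargs": {
  "rows": [
    {"delta_rot":[0,0,0],"xyz":[0,0,0.0005],"gripper":0.0},
    {"delta_rot":[0,0,0],"xyz":[0,0,0],"gripper":0.0},
    {"delta_rot":[0,0,0],"xyz":[0,0,0],"gripper":0.0},
    {"delta_rot":[0,0,0],"xyz":[0,0,0],"gripper":0.0},
    {"delta_rot":[0,0,0],"xyz":[0,0,0],"gripper":0.0}
  ]
}}

```text
time: 20.1
tool_pos: [0.4489, -0.0485, 0.0247]
tcp_rot: [3.139, 0.113, 0.007]
wrist_force: [1.4, 3.1, 15.7]
width: 0.003
```

```bash
python3 - <<'E'
from h import *
st(); c=read_camera('scene'); print(w(c,285,235)); st(); print(bot.finish_job())
E
```

```text
t 20.1 p [ 0.4489 -0.0485  0.0247] yaw 0.0718 z [ 4.7e-03 -1.0e-04 -1.0e+00] F [ 1.4  3.1 15.7] w 0.0003
[ 0.66772499 -0.02639719  0.15270642]
t 20.15 p [ 0.4489 -0.0485  0.0247] yaw 0.0717 z [ 4.7e-03 -1.0e-04 -1.0e+00] F [ 0.5  3.  15.5] w -0.0003
the job is handed in; nothing more can be done
None
```

I set the jack flat on the table with its saddle under the red mark. I then pumped the handle once, fully down and all the way back up, pushed it fully down again, and handed the job in at 20.2 s while holding it there.

**Placement:** Before pumping, the jack's base corners put the saddle centre within about 2 mm of the mark. The jack hadn't visibly moved between pumps. One scene-camera reading put the saddle 3–5 mm to the side of the mark; I trusted it less because of blur and its coarse resolution.

**Final hold:** The paddle's top measured about 51–52 mm high (53 mm is nominal fully down), and I was pushing with about 15.5 N. The mark rose from about 114 mm to about 153 mm. That puts the lift pad near 120 mm by calculation; I didn't measure the pad itself.

**Mismatch found:** With the fingers shut, the real fingertips sat about 25 mm above the reported tool point. My first push therefore stopped part-way at the height I had planned. I went on down from there, without letting the handle rise, until the depth images showed it fully down.

**Other checks:** I never pushed or lifted the press directly. The paints and brushes looked unmoved in the top image after I placed the jack, and I did not check them again after pumping.

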